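Load a sample box into a freezer rack behind its drop catch

ROBOT

A 6-joint arm with a two-finger parallel gripper is mounted at the origin on the work surface. World frame = base frame: x ahead of the robot, y to its left, z up, the work surface at z = 0. Lengths are in m, angles in rad, forces in N, time in s.
With the tool pointing down it reaches from about 0.35 to 0.975 m from the base axis. Payload 4.9 kg.
Tool frame: the origin (TCP) lies between the finger pads; the fingertips stand arm.tip_reach ahead of it and the grasp point (between the pads) lies 2 mm behind it (arm.tip_reach is the distance from the TCP to the fingertips, in m); z points along the fingers, y is the direction in which the jaws open and shut (so a half turn about z gives the same grasp; the last joint's range is limited). The gripper opens to 85 mm and grips with 20 to 120 N. Pads are 22 mm wide; open, the fingers measure 114 mm over their backs; the gripper's body (76 mm by 85 mm) begins 54 mm behind the grasp point. The pads swing forward as they close: fully open they stand 13 mm farther back than shut.
Start: joints at [-1.346, 0.053, 1.613, -0, 1.476, -0.119], TCP at [0.211, -0.588, 0.228] pointing down, gripper open.
Joint ranges: [-3.01, 3.01], [-1.01, 2.22], [0.06, 2.58], [-1.02, 4.17], [0.09, 2.62], [-3.14, 3.14]. Speed limits (rad/s): [2.57, 2.57, 3.14, 3.14, 3.14, 3.14].

INTERFACE

Orientations are given as a rotation vector (axis times angle).
In Python, from bench import state, vision, order, arm gives the robot as it stands.
- The arm moves only by the tool jog_arm, never from a script. Its arguments are lists of equal length, an entry for each row: "jaw": the opening, from 0 (shut) to 1 (fully open); "slide": the shift along the tool's x, y, z in cm, a list of three; "angular": the turn, a rotation vector about the tool's x, y, z in degrees, a list of three. In form: {"jaw": [jaw, ...], "slide": [[x, y, z], ...], "angular": [[ax, ay, az], ...]}. A call has 1 to 20 rows; each row shifts and turns the commanded pose from where the row before left it, along the tool's axes as they then stand; what a row does not reach is not made up. A row lasts 1/12 s, in which the tool goes at most 41.7 mm and 7.16 degrees, less where a joint would pass 70% of its speed; a pose out of reach is approached as far as the arm can. A call is refused whole if a number of a shift passes 4.17 or a number of a turn 7.16, either way. A call with a gripper value outside its range is refused whole. The fingers move at their own pace and stop on an object; "newtons" is the grip in N (left out, the last holds). Time passes only in rows, so rows that do not move let the fingers close. It gives the time, the measured TCP pose, the force and the opening at its end, in the units of the state.
- state(): the state, without advancing time (a new reading comes with each control period).
- vision.snapshot(name): name is "side" or "top"; returns (picture, depth): 480x640x3 uint8, red, green, blue; 480x640 float32, m along the optical axis (not along the pixel's ray), 0 where there is no reading.
- vision.camera_model(name): a dict with "camera_matrix" (3x3 intrinsics, pixels), "k1" (the pictures are not rectified: a ray, as slopes to the right and down, at radius r is drawn at 1 + k1 r^2 times it, then the intrinsics apply), "rvec" (rotation vector, rad) and "tvec" (3), from world to camera coordinates, as OpenCV has them. Camera axes: x right, y down, z forward; pixel columns grow to the right and rows downward; lengths in m; the calibration is good to about 2 mm. A picture is of the moment at which its call begins. camera_model takes no time and is no camera call.
- order.close_job(): hands the job in, once; it reports no verdict.
The state is a dict: "t": time; "joints": joint angles; "qvel": joint speeds; "joint_efforts": joint torques, N m; "position": TCP position; "tcp_rot": TCP orientation; "contact_force": force on the tool from outside, world axes, zero at the start; "wrist_torque": the same for the moment, N m; "gripper_width": finger opening in m.
Only numpy, scipy, OpenCV 4.12 (cv2) and the standard library are available. Lean on these libraries where they do the work, as an engineer would, in place of code of your own. Each camera call takes 0.05 s, during which the arm holds its last target.

TASK

Load the slim sample box lying on the bench into the empty place in the pulled-out upper tray of the steel freezer rack, lid up and lengthwise, sliding it in so that its own leading edge lifts the hinged catch; do not touch the catch with the robot and do not ram or jam the box. Push it gently in, driving the box behind it back to the end of the lane, until the catch has dropped behind the new box: pressed with more than 20 N the cold cardboard is crushed. Leave the other things on the bench where they are.

Things in the scene. Friction and masses are not known exactly. Their poses are not given: they have to be found in the camera images.
- box_center (a point): Centre of the box to load: slim white cardboard box with a lid, 133 mm long (its x), 60 mm wide (its y), 50 mm tall, about 0.2 to 0.4 kg, loose on the bench with its lid up. Either end may go in first.
- rack: Two-tier stainless steel freezer rack, fixed to the bench; this is its frame, 333 x 152 mm. Origin on the bench, x points into the rack (leftwards), y towards the robot's side. The lower tray is shut. The upper tray, 476 x 142 mm, is pulled out for loading and sticks on its runners (it slides only above 90 N). Two lanes: at y = +35 mm the one to fill, at y = -35 mm a full one.
- lane (a point): Point of the frame on the centre line of the lane to fill, on the upper tray's floor, 85 mm above the bench; x points into the rack, y left of that, z up. X, Y, Z below are in mm along these axes, from a zero that rides on the tray: the tray, with its catch and walls, sits an unmeasured 0 to 28 mm deeper than this point (X = 0 is 0 to 28 mm further in).
- catch (a joint): Angle of the steel gravity catch of the empty lane, rad: 0 = down on its stop, growing as it is lifted (to 0.9). Strap 14 mm wide at Y = 16 to 30, 80 g, sloping down into the rack from hinge to nose. A box sliding in meets its underside near X = -34, lifts it to 0.23 and carries it on its lid. Lifted, its nose is at X = 4: when the near end of the box is past that it drops to 0 behind it.
- ledge (a point): Point of the frame 140 mm before lane, same axes and height, over the open loading ledge. The tray floor is flat out to X = -200, with no walls below X = -76. The lane is 66 mm wide between 30 mm high walls: an outer wall at Y = 33 from X = -62, flared outwards to X = -76, and a 4 mm thick divider at Y = -35 from X = -50.
- hoop (a point): Middle of the underside of the frame's hoop over the lane, 60 mm above the lane floor and 100 mm beyond lane, 24 mm broad: a box can only be slid in under it. The catch's hinge is at X = -58, 60 mm above the floor (ear up to 68 mm); when down, the lower edge of its nose is at X = 0, 36 mm above the floor.
- rear_box_center (a point): Centre of the box already in the far part of the lane, 133 x 60 x 50 mm, 0.2 to 0.4 kg. It stands up to 48 mm short of the tray's solid back wall, which is at X = 272.5, and is pushed back by the new box (1 to 3 N). With the row fully home the near end of the new box is at X = 6.5.
- box: The box to load; its origin is the centre of its underside, x along its length, z up out of the lid.
- rear_box: The box in the far part of the empty lane; origin at the centre of its underside.
- square_box_center (a point): Centre of a wider square box, 96 x 96 x 52 mm, standing on the bench, left or right (the box to load is on the other side). Bystander.
- flask: Metal flask, 70 mm in diameter, 150 mm tall, on the bench beyond the rack; origin at the centre of its foot. Bystander.
- tube_stand: Plastic stand with capped tubes, 110 x 50 x 53 mm, on the bench beyond the rack; origin at the centre of its foot. Bystander.
There are look-alikes about, which are no part of the job. What is shaped like the box but red or yellow is not meant.

How it is judged:
On the way:
1. the box, in the mouth of the empty lane, has lifted the catch and carries it on its lid (value of joint catch between 0.12 and 0.3 rad and x of box_center in the frame of lane between -0.085 and 0.096 m and y of box_center in the frame of lane between -0.006 and 0.006 m and z of box_center in the frame of lane below 0.03 m), for 0.2 s.
At the end, for the whole second after the job is handed in: The new box stands flat, lid up and lengthwise in the lane (centre within 5 mm of the lane's centre line, turned less than 0.08 rad, 67 to 104 mm beyond site lane), at rest, past the catch, and the catch hangs down behind it (below 0.04 rad) (value of joint catch below 0.04 rad and x of box_center in the frame of lane between 0.067 and 0.104 m and y of box_center in the frame of lane between -0.005 and 0.005 m and z of box_center in the frame of lane between 0.02 and 0.03 m and angle between box's own z axis and vertical below 0.06 rad and angle between the x axis of box and the x axis of lane, either way round below 0.08 rad and linear speed of box below 0.01 m/s); the robot touches nothing.
It fails at once if the robot touches the catch with more than 2 N (contact force between any of the fingers, the arm and catch above 2 N).
It fails at once if the new box is rammed or jammed against the rack with more than 60 N (contact force between box and rack above 60 N).
It fails at once if the new box is pressed against the box behind it with more than 20 N (contact force between box and rear_box above 20 N).
It fails at once if a bystander on the bench is moved by more than 20 mm (distance of any of square_box_center, flask, tube_stand from where it was at the start of the episode above 0.02 m).
It also fails if it takes over 69 s, if anything falls off the work surface, if the arm or the gripper's body presses on something with over 40 N, if the wrist force passes 120 N, or if a joint passes its speed limit or range.

## Working session

There is one attempt and no reset: what is moved stays moved. The work goes in short steps, Python scripts to look and compute and a tool call to move; the robot and the scene stay as the last step left them, time stands still between calls to the robot, and variables do not carry over. Pictures are saved under pics/ and viewed, and the job is handed in when it is done.

Besides the shell and the picture viewer there is one more tool, called as name(argument=value, ...), one argument or row to a line, values as JSON. jog_arm: Moves the arm, as the interface text tells. Its arguments: {"type":"object","properties":{"jaw":{"type":"array","items":{"type":"number"}},"slide":{"type":"array","items":{"type":"array","items":{"type":"number"}}},"angular":{"type":"array","items":{"type":"array","items":{"type":"number"}}},"newtons":{"type":"number"}},"required":["jaw","slide","angular"]}

```bash
ls; mkdir -p pics; python3 - <<'E'
from bench import state, vision, order, arm
import cv2,numpy as np
s=state()
for k,v in s.items(): print(k,v)
print(arm.tip_reach)
for n in ("side","top"):
    p,d=vision.snapshot(n)
    cv2.imwrite(f"pics/{n}0.png",p[:,:,::-1]); np.save(f"pics/{n}0.npy",d)
    print(n,vision.camera_model(n))
E
```

```text
pics
t 0.0
joints [-1.34600488e+00  5.33291593e-02  1.61432971e+00  1.35881017e-05
  1.47598786e+00 -1.18996825e-01]
qvel [-6.25573285e-04 -4.55589222e-04  6.67500968e-05  6.55541828e-04
  7.73080680e-04 -1.01509674e-03]
joint_efforts [-1.13428880e-03 -3.93684483e+01 -3.70177174e+01 -2.29999287e-04
  7.09614629e-03  7.34543903e-06]
position [ 0.2105218  -0.5877953   0.22625886]
tcp_rot [-3.09327224e+00 -5.37012906e-01  1.49281529e-04]
contact_force [ 0.59870708 -0.90738116 -0.70562325]
wrist_torque [ 0.0712438  -0.01061394 -0.0319316 ]
gripper_width 0.08561290505464647
0.017
side {'camera_matrix': array([[517.57906947,   0.        , 316.69693173],
       [  0.        , 517.57906947, 241.1219159 ],
       [  0.        ,   0.        ,   1.        ]]), 'k1': 0.051893060867402696, 'rvec': array([ 2.13050071, -0.21097134,  0.13488487]), 'tvec': array([-0.54855366,  0.13544769,  0.97292249])}
top {'camera_matrix': array([[473.03514952,   0.        , 312.36951363],
       [  0.        , 473.03514952, 230.33761566],
       [  0.        ,   0.        ,   1.        ]]), 'k1': -0.10807825492853335, 'rvec': array([ 2.20920001, -2.14741157,  0.11851211]), 'tvec': array([-0.05851282,  0.54249371,  1.03039385])}
```

View pics/side0.png

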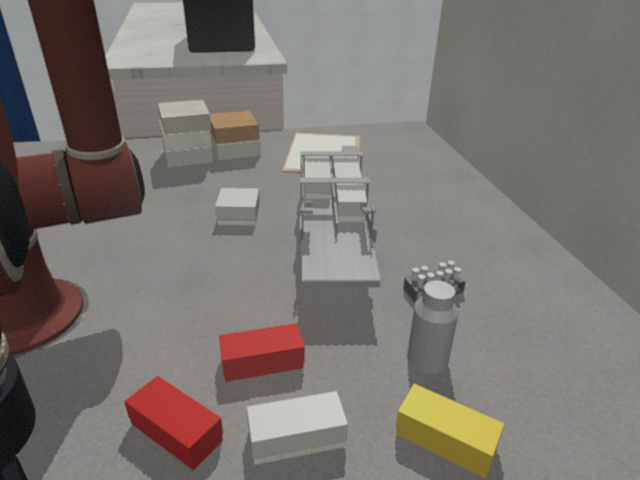

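View pics/top0.png

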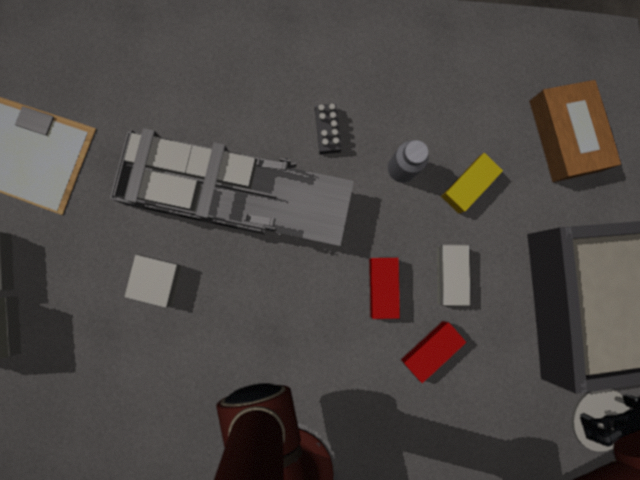

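Candidates: white slim box at top (456,275) / side (298,425); the red ones at top (385,288) and (434,350); yellow at (473,183); the white square box at (151,280); white boxes already in the rack at (170,190), (190,155). By description it is the white slim one at (456,275). Now a close crop and measurement.

```bash
cat > h.py <<'E'
import numpy as np,cv2
from bench import vision
def cam(n):
    m=vision.camera_model(n); R,_=cv2.Rodrigues(m['rvec']); return m['camera_matrix'],np.array([m['k1'],0,0,0,0.]),R,m['tvec'],m['rvec']
def ray(n,uv):
    K,D,R,t,_=cam(n)
    p=cv2.undistortPointsIter(np.array(uv,float).reshape(-1,1,2),K,D,None,None,(3,50,1e-10)).reshape(-1,2)
    d=np.c_[p,np.ones(len(p))]@R; return -R.T@t,d
def onz(n,uv,z):
    c,d=ray(n,uv); return c+d*((z-c[2])/d[:,2])[:,None]
def cloud(n,dep):
    v,u=np.mgrid[0:480,0:640]; K,D,R,t,_=cam(n)
    p=cv2.undistortPointsIter(np.stack([u,v],-1).reshape(-1,1,2).astype(float),K,D,None,None,(3,20,1e-9)).reshape(-1,2)
    P=np.c_[p,np.ones(len(p))]*dep.reshape(-1,1)
    return ((P-t)@R).reshape(480,640,3)
def proj(n,X):
    K,D,R,t,rv=cam(n); return cv2.projectPoints(np.array(X,float).reshape(-1,1,3),rv,t,K,D)[0].reshape(-1,2)
def crop(src,x0,y0,x1,y1,f,out):
    im=cv2.imread(src)[y0:y1,x0:x1]; im=cv2.resize(im,None,fx=f,fy=f,interpolation=cv2.INTER_CUBIC)
    cv2.imwrite(out,im)
E
python3 - <<'E'
from h import *
crop('pics/top0.png',100,115,370,265,2.9,'pics/c1.png')
crop('pics/top0.png',420,220,500,330,5,'pics/c2.png')
crop('pics/side0.png',270,140,400,300,3.7,'pics/c3.png')
d=np.load('pics/top0.npy'); P=cloud('top',d); im=cv2.imread('pics/top0.png')
for uv in [(456,275),(151,280),(320,200),(400,350),(170,190),(240,168),(145,160),(215,180)]: print(uv,P[uv[1],uv[0]].round(4))
# white box top
m=(P[:,:,2]>.035)&(P[:,:,2]<.065); m[:, :425]=0; m[:,490:]=0; m[:225]=0;m[325:]=0
q=P[m]; q=q[(q[:,2]>.044)]
print(len(q),q[:,2].mean(),np.std(q[:,2]),cv2.minAreaRect(q[:,:2].astype(np.float32)*1000))
g=im[220:330,420:500].min(2); 
mm=(im.min(2)>110).astype(np.uint8); mm[:, :425]=0; mm[:,490:]=0; mm[:225]=0;mm[325:]=0
v,u=np.nonzero(mm); X=onz('top',np.c_[u,v],.05); print(len(u),cv2.minAreaRect(X[:,:2].astype(np.float32)*1000))
# tray floor fit
m=(P[:,:,2]>.075)&(P[:,:,2]<.095); m[:, :270]=0; m[:,360:]=0; m[:165]=0;m[255:]=0
q=P[m];print(len(q),np.median(q[:,2]),cv2.minAreaRect(q[:,:2].astype(np.float32)*1000))
E
```

```text
(456, 275) [ 0.4522 -0.3605  0.0519]
(151, 280) [0.4227 0.3055 0.0519]
(320, 200) [ 0.6029 -0.0567  0.0883]
(400, 350) [ 0.2797 -0.2498 -0.0019]
(170, 190) [0.6074 0.2497 0.1353]
(240, 168) [0.6564 0.1087 0.1357]
(145, 160) [0.6658 0.3018 0.1471]
(215, 180) [0.6278 0.156  0.1479]
1640 0.049325307505257925 0.001886619058008653 ((432.05389404296875, -361.67230224609375), (173.83465576171875, 62.131168365478516), 0.5613100528717041)
1533 ((453.643310546875, -361.2261657714844), (129.98040771484375, 58.551605224609375), 0.48247745633125305)
5059 0.08413447877941223 ((594.6748657226562, -28.506607055664062), (180.38702392578125, 151.55252075195312), 82.06652069091797)
```

```bash
sleep 1
```

```text
(no output)
```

View pics/c1.png

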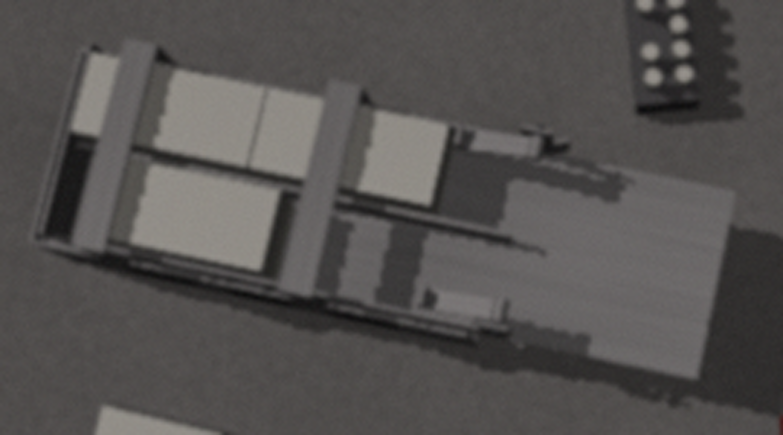

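View pics/c2.png

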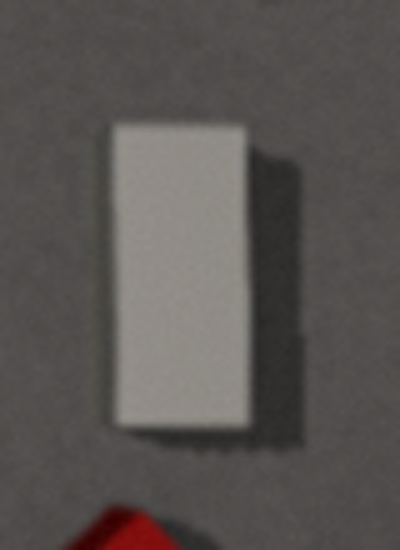

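View pics/c3.png

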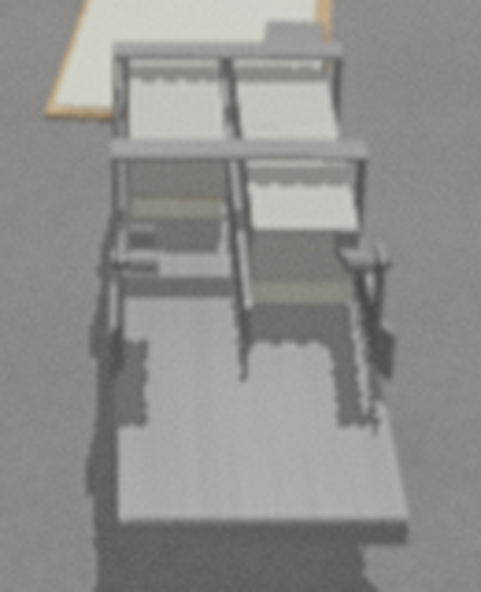

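c2 confirms a slim white box with its lid up (full-frame corners about (443,245) to (470,305)). c1 and c3 show the tray ledge on the right with corners at about (354,180) and (340,245). The empty lane is the lower (robot-side) one, with its catch at about (262,220), and the rear box is at (170,190). Next I fit the rack pose.

```bash
cat > fit.py <<'E'
from h import *
from scipy.optimize import minimize
a=onz('top',[(353.8,180.5),(340.3,245.3)],.085); print(a.round(4),np.linalg.norm(a[0]-a[1]))
yv=(a[1]-a[0])[:2]; yv/=np.linalg.norm(yv); xv=np.array([yv[1],-yv[0]]); print('yaw x',np.degrees(np.arctan2(xv[1],xv[0])))
L=np.array([(330,82),(283,292),(365,92),(317,295)])/2.9+[100,115]
print('hoop',onz('top',L,.148).round(4))
# side tray front corners (crop 3.7, off 270,140): top edge of front
S=np.array([(118,519),(408,519),(405,520)])/3.7+[270,140]
print('side',onz('side',S,.085).round(4))
# overlay helper
E
cat > ov.py <<'E'
from h import *
def W(pose,pts):
    x,y,th=pose; c,s=np.cos(th),np.sin(th); p=np.array(pts,float)
    return np.c_[x+c*p[:,0]-s*p[:,1], y+s*p[:,0]+c*p[:,1], p[:,2]]
def overlay(n,src,pose,off,box,f,out):
    # pose: world pose of lane point (z 0 bench), mm->m ; off tray offset
    im=cv2.imread(src); x0,y0,x1,y1=box
    im=cv2.resize(im[y0:y1,x0:x1],None,fx=f,fy=f,interpolation=cv2.INTER_CUBIC)
    im=cv2.convertScaleAbs(im,alpha=1.5)
    T=lambda P:[(p[0]/1000+off,p[1]/1000,(p[2]+85)/1000) for p in P]
    F=lambda P:[(p[0]/1000,p[1]/1000,(p[2]+85)/1000) for p in P]
    segs=[(T([(-200,36,0),(-200,-106,0)]),(0,255,0)),(T([(-200,36,0),(-76,36,0)]),(0,255,0)),(T([(-200,-106,0),(-76,-106,0)]),(0,255,0)),
     (T([(-62,33,30),(272,33,30)]),(0,255,255)),(T([(-62,33,30),(-62,33,0)]),(0,255,255)),
     (T([(-50,-33,30),(272,-33,30)]),(255,255,0)),(T([(-50,-37,30),(272,-37,30)]),(255,255,0)),(T([(-50,-35,30),(-50,-35,0)]),(255,255,0)),
     (T([(272.5,33,30),(272.5,-33,30)]),(255,0,255)),
     (T([(-58,16,60),(0,16,36),(0,30,36),(-58,30,60),(-58,16,60)]),(0,0,255)),
     (F([(88,41,60),(88,-111,60)]),(255,128,0)),(F([(112,41,60),(112,-111,60)]),(255,128,0))]
    for P,c in segs:
        q=(proj(n,W(pose,P))-[x0,y0]+.5)*f-.5
        cv2.polylines(im,[np.round(q*16).astype(np.int32)],False,c,1,cv2.LINE_AA,4)
    cv2.imwrite(out,im)
E
python3 fit.py
```

```text
[[ 0.6479 -0.128   0.085 ]
 [ 0.5084 -0.1021  0.085 ]] 0.1418898943801881
yaw x 79.4765001804433
hoop [[0.7032 0.1625 0.148 ]
 [0.5548 0.1872 0.148 ]
 [0.6967 0.1376 0.148 ]
 [0.5534 0.1636 0.148 ]]
side [[ 0.5097 -0.1069  0.085 ]
 [ 0.6485 -0.133   0.085 ]
 [ 0.6468 -0.1336  0.085 ]]
```

```bash
python3 - <<'E'
from ov import *
pose=(0.577,0.0704,np.radians(79.5))
overlay('top','pics/top0.png',pose,.018,(190,130,360,260),4.6,'pics/o1.png')
overlay('side','pics/side0.png',pose,.018,(280,140,400,300),3.7,'pics/o2.png')
E
```

```text
(no output)
```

View pics/o1.png

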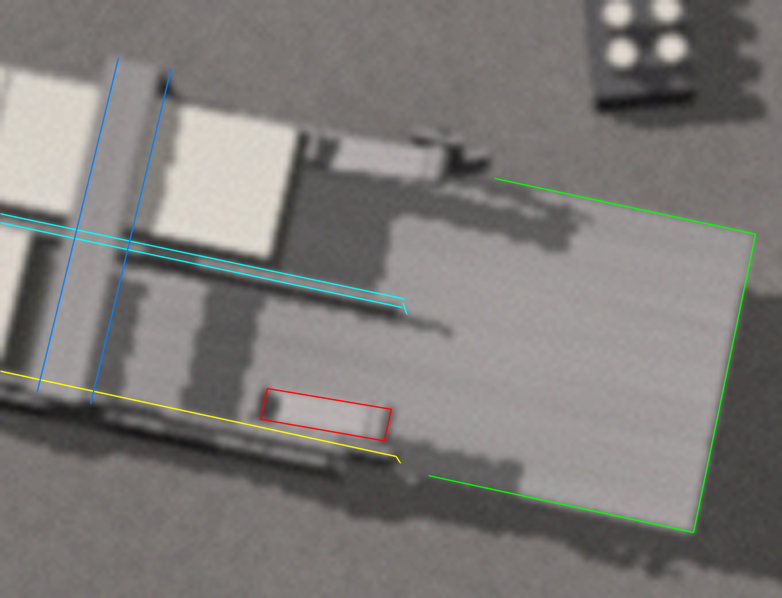

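View pics/o2.png

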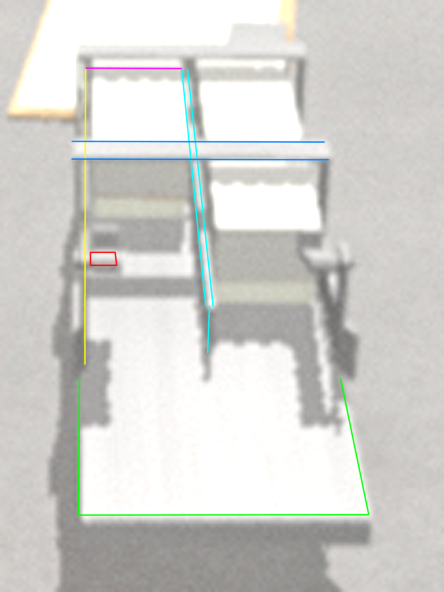

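```bash
cat > go.py <<'E'
import sys,numpy as np
from bench import state
from scipy.spatial.transform import Rotation as R
def rel(target,psi,verbose=True):
    s=state(); M=R.from_rotvec(s['tcp_rot']); x=M.as_matrix()[:,0]; cur=np.degrees(np.arctan2(x[1],x[0]))
    Mt=np.array([[np.cos(psi),np.sin(psi),0],[np.sin(psi),-np.cos(psi),0],[0,0,-1]])
    d=np.array(target)-s['position']
    dr=np.degrees(R.from_matrix(M.as_matrix().T@Mt).as_rotvec())
    print('t',s['t'],'pos',s['position'].round(4),'psi',cur.round(2),'| turn first',dr.round(2),'then cm',(Mt.T@d*100).round(2),'F',s['contact_force'].round(1),'w',round(s['gripper_width'],4))
E
python3 - <<'E'
from h import *
from go import rel
crop('pics/side0.png',230,380,360,470,6,'pics/c4.png')
c=np.array([(248.5,407.5),(340,395.5),(346.5,429),(253,440)]); X=onz('side',c,.05); print(X.round(4),X.mean(0).round(4))
rel([0.4186,-0.3615,0.15],np.radians(.5))
E
```

```text
[[ 0.3905 -0.3405  0.05  ]
 [ 0.5225 -0.3448  0.05  ]
 [ 0.5174 -0.402   0.05  ]
 [ 0.3915 -0.3944  0.05  ]] [ 0.4555 -0.3704  0.05  ]
t 0.1 pos [ 0.2105 -0.5879  0.2264] psi 19.7 | turn first [-0.11  0.   19.2 ] then cm [ 21.   -22.45   7.64] F [ 1.2  0.3 -0.3] w 0.0851
```

View pics/c4.png

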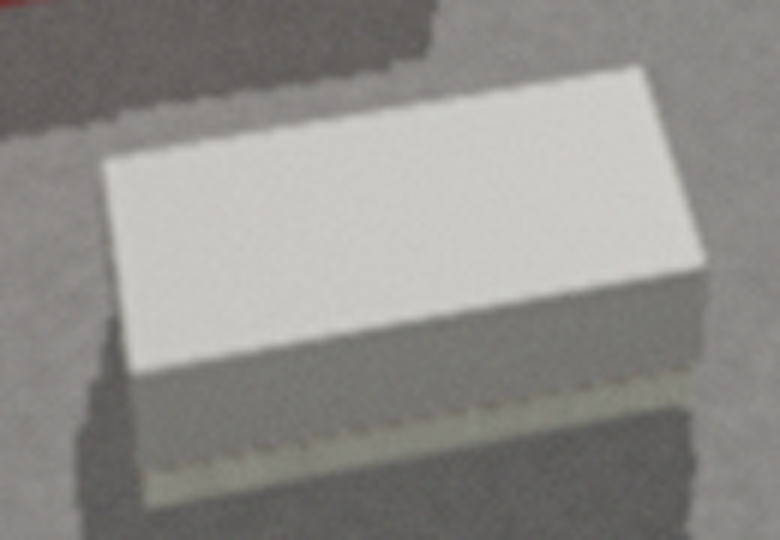

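jog_arm(
  jaw=[1,1,1,1,1,1,1,1,1,1,1,1,1,1,1,1],
  slide=[
    [0,0,0],
    [0,0,0],
    [0,0,0],
    [1.75,-1.85,0.64],
    [1.75,-1.85,0.64],
    [1.75,-1.85,0.64],
    [1.75,-1.85,0.64],
    [1.75,-1.85,0.64],
    [1.75,-1.85,0.64],
    [1.75,-1.85,0.64],
    [1.75,-1.85,0.64],
    [1.75,-1.85,0.64],
    [1.75,-1.85,0.64],
    [1.75,-1.85,0.64],
    [1.75,-1.85,0.64],
    [0,0,0],
  ],
  angular=[
    [0,0,6.4],
    [0,0,6.4],
    [0,0,6.4],
    [0,0,0],
    [0,0,0],
    [0,0,0],
    [0,0,0],
    [0,0,0],
    [0,0,0],
    [0,0,0],
    [0,0,0],
    [0,0,0],
    [0,0,0],
    [0,0,0],
    [0,0,0],
    [0,0,0],
  ],
  newtons=50,
)

```text
t: 1.43
position: [0.42, -0.3607, 0.1484]
tcp_rot: [-3.137, -0.02, 0.002]
contact_force: [-0.5, 0.7, -1.2]
gripper_width: 0.0857
```

```bash
python3 - <<'E'
from h import *
from go import rel
from bench import state
for n in ('top','side'):
    p,d=vision.snapshot(n); cv2.imwrite(f'pics/{n}1.png',p[:,:,::-1]); np.save(f'pics/{n}1.npy',d)
crop('pics/top1.png',390,200,530,340,4.2,'pics/c5.png')
crop('pics/side1.png',200,280,390,470,3.1,'pics/c6.png')
rel([0.4186,-0.364,0.032],np.radians(.5))
s=state(); p=s['position']
for n in ('top','side'): print(n,proj(n,[p+[0,0,-.017],p+[0,.05,-.004],p+[0,-.05,-.004]]).round(1))
E
```

```text
t 1.5333 pos [ 0.4187 -0.3637  0.1499] psi 0.61 | turn first [-0.05  0.07  0.11] then cm [-1.000e-02  3.000e-02  1.179e+01] F [-0.2  0.2 -0.3] w 0.0855
top [[470.  291.5]
 [447.7 291.3]
 [496.3 292.2]]
side [[268.5 375.1]
 [263.6 341.2]
 [273.3 398.4]]
```

View pics/c5.png

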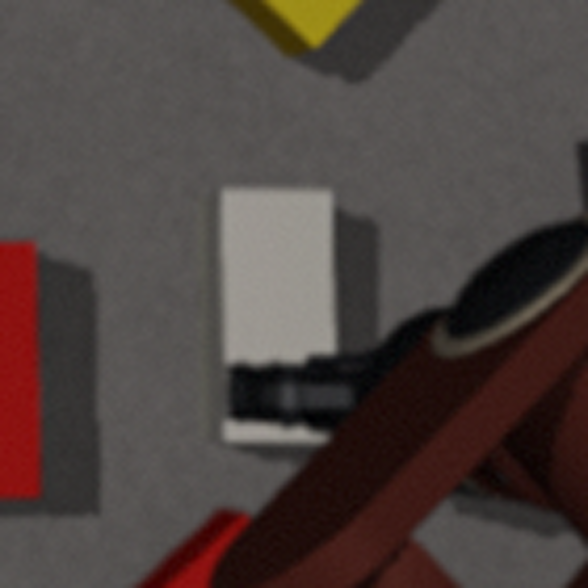

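View pics/c6.png

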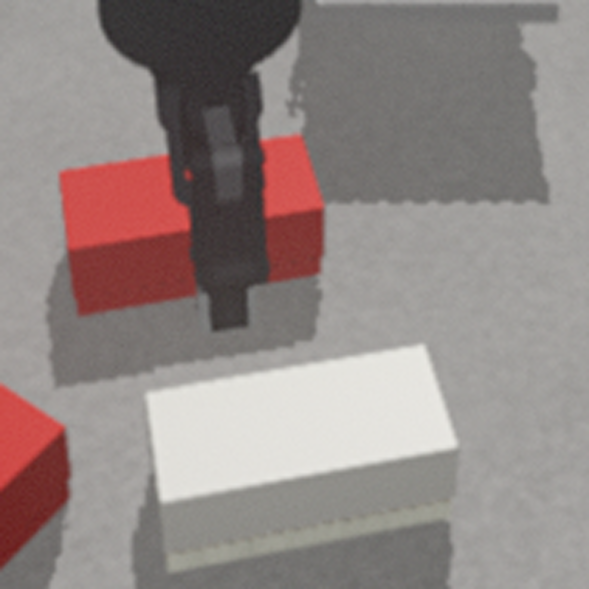

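```bash
python3 - <<'E'
from h import *
P=cloud('side',np.load('pics/side1.npy'))
for u in (270,274,278):
  for v in (360,368,374,378,381,384,386): print(u,v,P[v,u].round(4))
print('box lid side', P[424,300].round(4)); 
# lid top rows
T=cloud('top',np.load('pics/top1.npy'))
print('lid top cam',T[260,455].round(4))
q=P[395:455,240:350].reshape(-1,3); lid=q[np.abs(q[:,2]-.05)<.004]; print(cv2.minAreaRect((lid[:,:2]*1000).astype(np.float32)), lid.mean(0))
print('bench z side',P[460,200:230,2].mean(), 'top',T[215,420:440,2].mean())
E
```

```text
270 360 [ 0.4161 -0.4216  0.2183]
270 368 [ 0.4142 -0.4375  0.2224]
270 374 [ 0.4155 -0.4198  0.1943]
270 378 [ 0.4154 -0.4186  0.1866]
270 381 [ 0.4151 -0.4202  0.1834]
270 384 [ 0.415  -0.4197  0.178 ]
270 386 [ 0.4151 -0.4174  0.1721]
274 360 [ 0.4203 -0.4238  0.2196]
274 368 [ 0.4188 -0.4353  0.2192]
274 374 [ 0.4203 -0.418   0.1915]
274 378 [ 0.4201 -0.4181  0.1851]
274 381 [ 0.4203 -0.4152  0.177 ]
274 384 [ 0.4197 -0.4194  0.1767]
274 386 [ 0.4203 -0.4125  0.1657]
278 360 [ 0.4246 -0.4258  0.2208]
278 368 [ 0.4231 -0.4364  0.2194]
278 374 [ 0.4248 -0.4194  0.1921]
278 378 [ 0.4245 -0.4207  0.1869]
278 381 [ 0.4244 -0.42    0.1813]
278 384 [ 0.4244 -0.4191  0.1753]
278 386 [ 0.4421 -0.2628 -0.0027]
box lid side [ 0.4573 -0.3798  0.0473]
lid top cam [ 0.4852 -0.359   0.0492]
((454.2688293457031, -365.25970458984375), (131.85809326171875, 62.84925079345703), 1.0981791019439697) [ 0.45234478 -0.36720668  0.04857722]
bench z side -0.0006737329773472925 top -0.0006847566934488241
```

jog_arm(
  jaw=[1,1,1,1,1,1,1,1],
  slide=[
    [0,0,1.7],
    [0,0,1.7],
    [0,0,1.7],
    [0,0,1.7],
    [0,0,1.7],
    [0,0,1.7],
    [0,0,1.6],
    [0,0,0],
  ],
  angular=[
    [0,0,0],
    [0,0,0],
    [0,0,0],
    [0,0,0],
    [0,0,0],
    [0,0,0],
    [0,0,0],
    [0,0,0],
  ],
)

```text
t: 2.2
position: [0.4161, -0.3635, 0.0292]
tcp_rot: [-3.137, -0.011, 0.007]
contact_force: [-1.3, 0.6, -0.7]
gripper_width: 0.0854
```

```bash
python3 - <<'E'
from h import *
from go import rel
p,d=vision.snapshot('side'); cv2.imwrite('pics/side2.png',p[:,:,::-1]); np.save('pics/side2.npy',d)
crop('pics/side2.png',210,340,390,475,4,'pics/c7.png')
rel([0.4186,-0.364,0.032],np.radians(.5))
E
```

```text
t 2.25 pos [ 0.417  -0.3643  0.031 ] psi 0.42 | turn first [-0.16  0.16 -0.08] then cm [ 0.16 -0.03 -0.1 ] F [-0.4  0.4 -0.5] w 0.0853
```

View pics/c7.png

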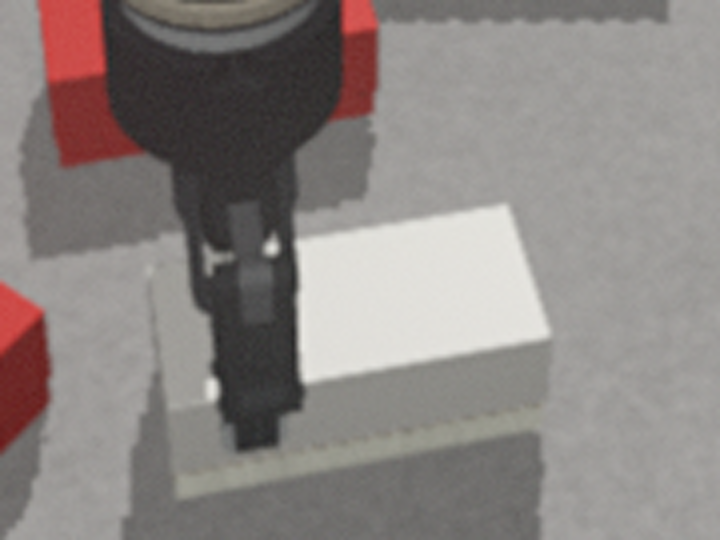

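jog_arm(
  jaw=[1,0,0,0,0,0,0,0],
  slide=[
    [0.1,0,0.4],
    [0,0,0],
    [0,0,0],
    [0,0,0],
    [0,0,0],
    [0,0,0],
    [0,0,0],
    [0,0,0],
  ],
  angular=[
    [0,0,0],
    [0,0,0],
    [0,0,0],
    [0,0,0],
    [0,0,0],
    [0,0,0],
    [0,0,0],
    [0,0,0],
  ],
  newtons=50,
)

```text
t: 2.92
position: [0.4204, -0.3656, 0.0303]
tcp_rot: [3.14, 0.014, 0.002]
contact_force: [-0.9, -0.7, 6.0]
gripper_width: 0.0587
```

```bash
python3 - <<'E'
from h import *
from go import rel
p,d=vision.snapshot('side'); cv2.imwrite('pics/side3.png',p[:,:,::-1]); np.save('pics/side3.npy',d)
crop('pics/side3.png',210,340,390,475,4,'pics/c8.png')
P=cloud('side',d)
for v in range(430,466,3): print(v,P[v,274].round(4))
rel([0.4186,-0.364,0.15],np.radians(.5))
E
```

```text
430 [ 0.4161 -0.432   0.1117]
433 [ 0.4169 -0.4228  0.0942]
436 [ 0.4164 -0.4261  0.0928]
439 [ 0.416  -0.4285  0.0903]
442 [ 0.4177 -0.4095  0.0589]
445 [ 0.4175 -0.4089  0.052 ]
448 [ 0.4186 -0.3958  0.0279]
451 [ 0.4184 -0.3967  0.0228]
454 [ 0.4182 -0.3964  0.016 ]
457 [ 0.4181 -0.3953  0.008 ]
460 [ 0.418  -0.3952  0.0013]
463 [ 0.4175 -0.3984 -0.0006]
t 2.9667 pos [ 0.4204 -0.3656  0.0303] psi 0.5 | turn first [ 0.12 -0.08 -0.  ] then cm [ -0.18  -0.16 -11.97] F [-1.7 -0.8  6.6] w 0.0588
```

View pics/c8.png

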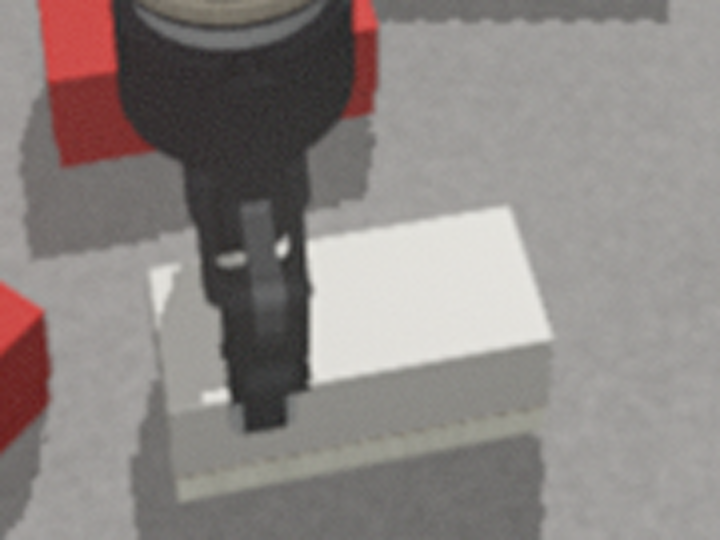

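jog_arm(
  jaw=[1,1,1,1,1,1,0,0,0,0,0,0,0],
  slide=[
    [0,0,0],
    [0,0,0],
    [0,0,0],
    [0,0,0.4],
    [0,0,0.4],
    [0,0,0],
    [0,0,0],
    [0,0,0],
    [0,0,0],
    [0,0,0],
    [0,0,0],
    [0,0,0],
    [0,0,0],
  ],
  angular=[
    [0,0,0],
    [0,0,0],
    [0,0,0],
    [0,0,0],
    [0,0,0],
    [0,0,0],
    [0,0,0],
    [0,0,0],
    [0,0,0],
    [0,0,0],
    [0,0,0],
    [0,0,0],
    [0,0,0],
  ],
  newtons=50,
)

```text
t: 4.05
position: [0.4199, -0.3647, 0.0209]
tcp_rot: [3.141, 0.014, 0.0]
contact_force: [0.0, -0.7, 0.3]
gripper_width: 0.0589
```

```bash
python3 - <<'E'
from h import *
from go import rel
p,d=vision.snapshot('side'); cv2.imwrite('pics/side4.png',p[:,:,::-1]); np.save('pics/side4.npy',d)
crop('pics/side4.png',210,340,390,475,4,'pics/c9.png')
P=cloud('side',d)
for v in range(446,466,2): print(v,P[v,276].round(4))
rel([0.4186,-0.364,0.15],np.radians(.5))
E
```

```text
446 [ 0.4201 -0.4086  0.0489]
448 [ 0.4201 -0.4075  0.0434]
450 [ 0.42   -0.4074  0.0391]
452 [ 0.4212 -0.3953  0.0179]
454 [ 0.421  -0.3952  0.0136]
456 [ 0.421  -0.3942  0.0079]
458 [ 0.4208 -0.395   0.0047]
460 [ 4.207e-01 -3.949e-01  2.000e-04]
462 [ 4.203e-01 -3.976e-01 -2.000e-04]
464 [ 0.42   -0.3999 -0.0013]
t 4.1 pos [ 0.4199 -0.3648  0.0209] psi 0.5 | turn first [ 0.03 -0.02 -0.  ] then cm [ -0.13  -0.08 -12.91] F [ 0.9 -0.8  0.9] w 0.0589
```

View pics/c9.png

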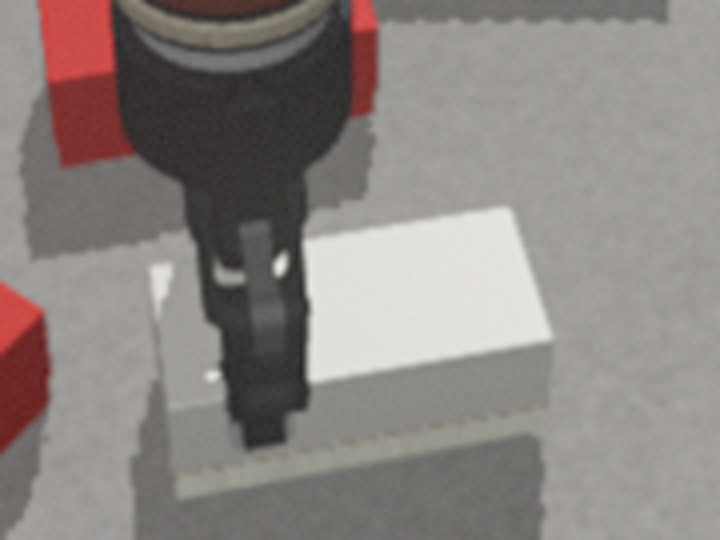

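jog_arm(
  jaw=[0,0,0,0,0,0,0,0,0,0,0,0,0,0,0,0],
  slide=[
    [0,0,-0.5],
    [0,0,-1.5],
    [0,0,-1.5],
    [0,0,-1],
    [0,0,-1],
    [0,0,-1],
    [0,0,-1],
    [0,0,-1],
    [0,0,-1],
    [0,0,-1],
    [0,0,-1],
    [0,0,-1],
    [0,0,-1],
    [0,0,-1],
    [0,0,-1],
    [0,0,0],
  ],
  angular=[
    [0,0,0],
    [0,0,0],
    [0,0,0],
    [0,0,-6.6],
    [0,0,-6.6],
    [0,0,-6.6],
    [0,0,-6.6],
    [0,0,-6.6],
    [0,0,-6.6],
    [0,0,-6.6],
    [0,0,-6.6],
    [0,0,-6.6],
    [0,0,-6.6],
    [0,0,-6.5],
    [0,0,-6.5],
    [0,0,0],
  ],
)

```text
t: 5.43
position: [0.4201, -0.365, 0.1774]
tcp_rot: [2.412, 2.01, -0.0]
contact_force: [1.1, 0.1, -3.1]
gripper_width: 0.0593
```

```bash
python3 - <<'E'
from h import *
from go import rel
p,d=vision.snapshot('side'); cv2.imwrite('pics/side5.png',p[:,:,::-1]); np.save('pics/side5.npy',d)
rel([0.5487,-0.0847,0.175],np.radians(79.5))
E
```

```text
t 5.4833 pos [ 0.4199 -0.3647  0.1763] psi 79.37 | turn first [ 0.06  0.05 -0.13] then cm [29.88  7.56  0.13] F [-0.2 -1.5 -3.5] w 0.059
```

View pics/side5.png

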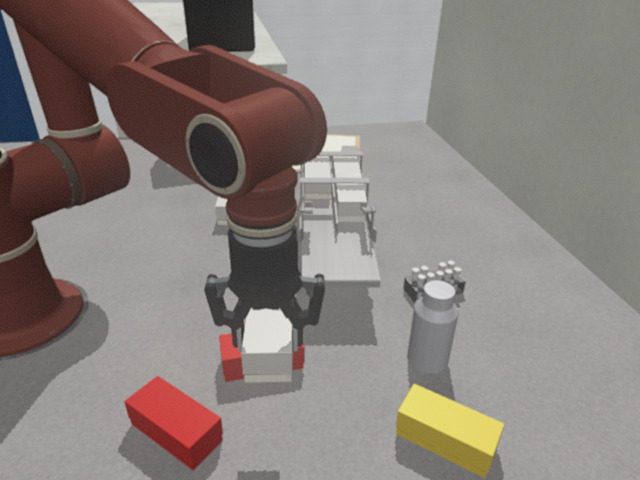

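jog_arm(
  jaw=[0,0,0,0,0,0,0,0,0,0,0,0,0,0,0,0],
  slide=[
    [2.3,0.58,0],
    [2.3,0.58,0],
    [2.3,0.58,0],
    [2.3,0.58,0],
    [2.3,0.58,0],
    [2.3,0.58,0],
    [2.3,0.58,0],
    [2.3,0.58,0],
    [2.3,0.58,0],
    [2.3,0.58,0],
    [2.3,0.58,0],
    [2.3,0.58,0],
    [2.28,0.6,0],
    [0,0,1.5],
    [0,0,1.5],
    [0,0,0],
  ],
  angular=[
    [0,0,0],
    [0,0,0],
    [0,0,0],
    [0,0,0],
    [0,0,0],
    [0,0,0],
    [0,0,0],
    [0,0,0],
    [0,0,0],
    [0,0,0],
    [0,0,0],
    [0,0,0],
    [0,0,-0.1],
    [0,0,0],
    [0,0,0],
    [0,0,0],
  ],
)

```text
t: 6.82
position: [0.5454, -0.0831, 0.1406]
tcp_rot: [-2.41, -2.004, 0.008]
contact_force: [-1.9, -0.0, -3.6]
gripper_width: 0.0591
```

```bash
python3 - <<'E'
from h import *
from go import rel
for n in ('top','side'):
    p,d=vision.snapshot(n); cv2.imwrite(f'pics/{n}6.png',p[:,:,::-1]); np.save(f'pics/{n}6.npy',d)
crop('pics/side6.png',270,130,410,330,2.95,'pics/d1.png')
crop('pics/top6.png',190,130,380,270,4,'pics/d2.png')
rel([0.5487,-0.0847,0.107],np.radians(79.5))
E
```

```text
t 6.9167 pos [ 0.5472 -0.0842  0.1439] psi 79.5 | turn first [-0.22 -0.02  0.  ] then cm [-0.02  0.16  3.69] F [-0.4  0.4 -3.2] w 0.0588
```

View pics/d1.png

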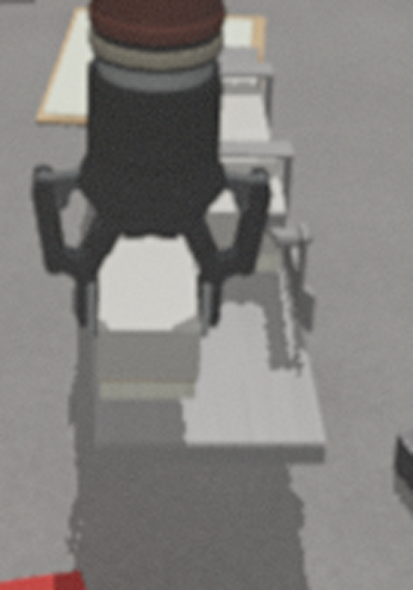

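View pics/d2.png

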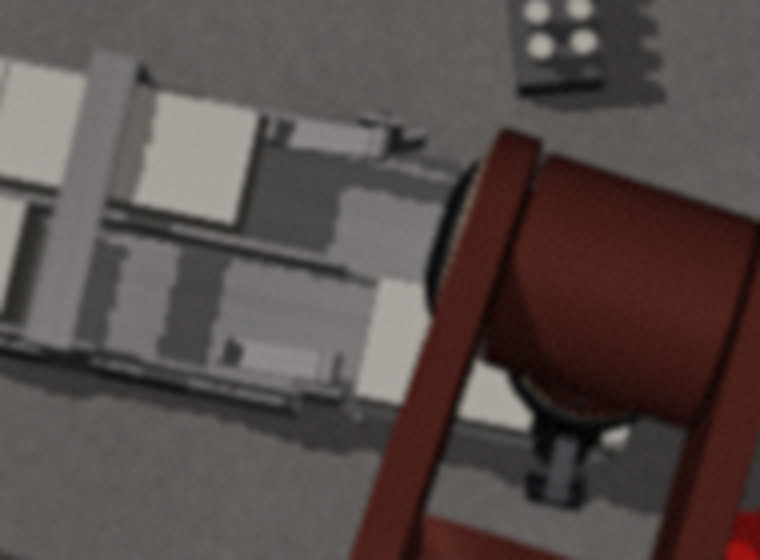

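```bash
cat > lane.py <<'E'
from h import *
th=np.radians(79.5); u=np.array([np.cos(th),np.sin(th)]); v=np.array([-u[1],u[0]])
Ot=np.array([.5803,.0881]) # top-camera view of tray origin
Orob=np.array([.580,.084])
def tl(p,O): d=np.asarray(p)[...,:2]-O; return np.stack([d@u,d@v],-1)*1000
E
python3 - <<'E'
from lane import *
c=np.array([(378,280),(357,397),(505,432)])/4+[190,130]-.5+.125
print(tl(onz('top',c,.173),Ot).round(1))
from bench import state
print(tl(state()['position'],Orob))
# pose consistency: divider and outer wall/catch edges in this frame: divider end px, catch corners
e=np.array([(245,345),(240,372),(335,352),(328,380)])/4+[190,130]
print('catch',tl(onz('top',e,.135),Ot).round(1))
e=np.array([(115,212),(345,272)])/4+[190,130]
print('divider z115',tl(onz('top',e,.115),Ot).round(1))
E
```

```text
[[ -70.6  -20.8]
 [ -73.    36.8]
 [-146.    38.3]]
[-171.35035206    1.6035878 ]
catch [[-10.3  20.4]
 [-10.9  34.3]
 [-55.3  14.4]
 [-54.9  28.9]]
divider z115 [[ 74.  -35. ]
 [-49.4 -29.3]]
```

```bash
python3 - <<'E'
from lane import *
from bench import state
s=state(); tp=s['position']
P=cloud('side',np.load('pics/side6.npy')); 
# crop region of box: crop d1 f2.95 off (270,130): rear face x 105..195,y 335..385
r=lambda x0,x1,y0,y1:P[int(130+y0/2.95):int(130+y1/2.95),int(270+x0/2.95):int(270+x1/2.95)].reshape(-1,3)
f=r(106,190,337,378); c=f.mean(0); _,_,V=np.linalg.svd(f-c); n=V[2]; print('rear face c',c.round(4),'n',n.round(3),'yaw',np.degrees(np.arctan2(n[1],n[0]))%180)
g=r(120,180,260,325); print('lid z',g[:,2].mean(),g[:,2].std())
lid=P[130:290,270:370].reshape(-1,3); lid=lid[np.abs(lid[:,2]-g[:,2].mean())<.004]; print(cv2.minAreaRect((lid[:,:2]*1000).astype(np.float32)),len(lid))
# front edge of tray from side depth
P0=cloud('side',np.load('pics/side0.npy'))
L=P0[200:290,295:385].reshape(-1,3); L=L[np.abs(L[:,2]-.085)<.004]; t=tl(L,Orob); print(len(L),L[:,2].mean(),'X',np.percentile(t[:,0],[0.5,1,2]),'Y',np.percentile(t[:,1],[1,3,50,97,99]))
T0=cloud('top',np.load('pics/top0.npy'))
L=T0[150:260,265:365].reshape(-1,3); L=L[np.abs(L[:,2]-.085)<.004]; t=tl(L,Orob); print(len(L),L[:,2].mean(),'X',np.percentile(t[:,0],[0.5,1,2]),'Y',np.percentile(t[:,1],[1,3,50,97,99]))
crop('pics/top0.png',230,170,360,260,6,'pics/e1.png')
crop('pics/top6.png',230,170,360,260,6,'pics/e2.png')
crop('pics/side6.png',285,210,385,295,7,'pics/e3.png')
E
```

```text
rear face c [ 0.5368 -0.122   0.1557] n [-0.102 -0.547 -0.831] yaw 79.43480899235546
lid z 0.17207833943722015 0.03819882376090895
((548.9275512695312, -61.63648223876953), (112.62369537353516, 83.815673828125), 82.27598571777344) 899
4589 0.08283024553306714 X [-198.7947196  -198.22119403 -197.00100726] Y [-104.95537259 -102.09269985  -28.99379258   30.41804212   34.28736106]
5065 0.08425817382929153 X [-194.4699992  -193.56669353 -191.88169244] Y [-102.98088966  -99.81211862  -36.42391755   32.37679298   35.83444602]
```

View pics/e1.png

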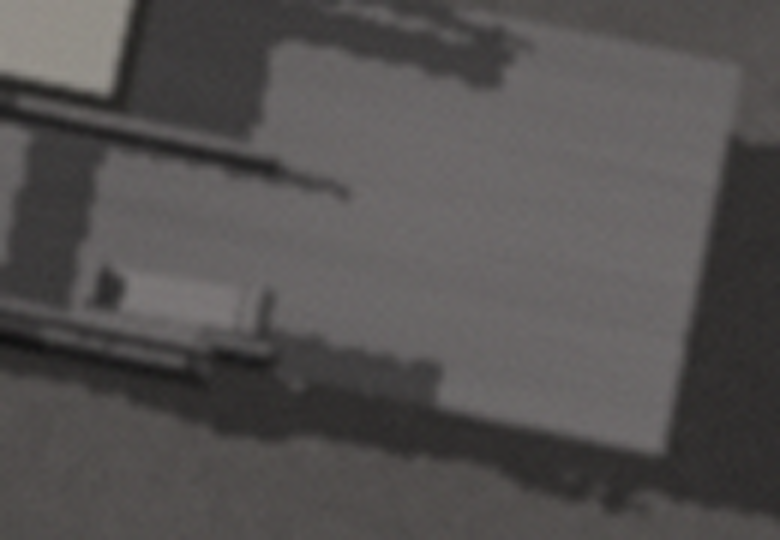

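View pics/e2.png

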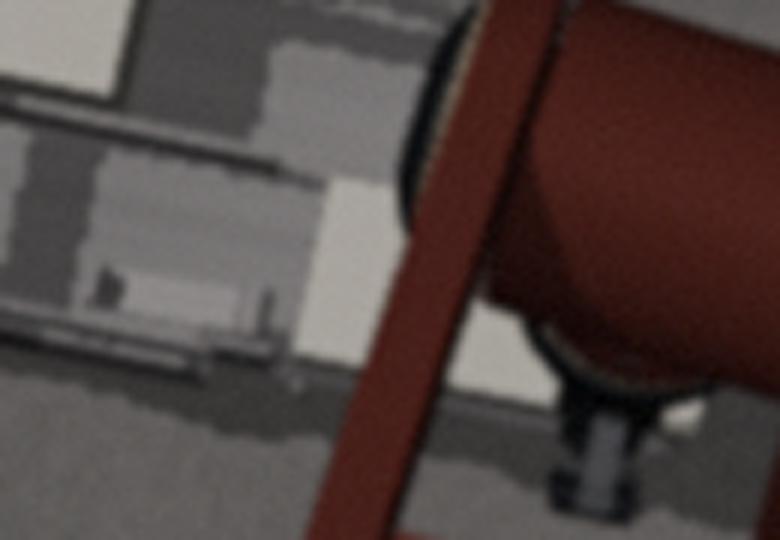

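View pics/e3.png

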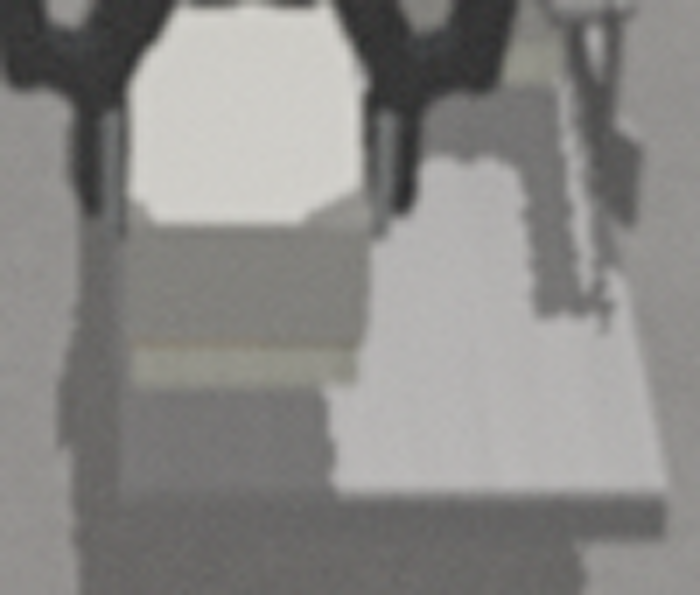

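```bash
python3 - <<'E'
from lane import *
o=np.array([285,210])
S=lambda pts,z,O=Orob: tl(onz('side',np.array(pts)/7+o-.43,z),O).round(1)
print('bottom',S([(132,388),(357,385)],.123)); print('lid',S([(128,222),(372,226)],.173))
print('tray front',S([(122,492),(668,490)],.085)); 
E2=lambda pts,z: tl(onz('top',np.array(pts)/6+[230,170]-.42,z),Ot).round(1)
print('box top cam',E2([(327,180),(298,352),(560,408)],.173))
print('tray top cam',E2([(740,65),(665,455),(440,407)],.085))
print('divider top', E2([(15,97),(280,160)],.115),E2([(15,97),(280,165)],.115))
print('catch', E2([(125,275),(120,308),(260,290),(255,330)],.140))
print(-cam('top')[2].T@cam('top')[3],-cam('side')[2].T@cam('side')[3])
E
```

```text
bottom [[-206.9   31.5]
 [-205.7  -24.8]]
lid [[-208.3   32.5]
 [-210.1  -26.5]]
tray front [[-199.3   34.1]
 [-198.8 -106.7]]
box top cam [[ -70.5  -20.9]
 [ -73.4   35.5]
 [-159.2   35.4]]
tray top cam [[-198.3 -105.6]
 [-200.4   36.3]
 [-119.7   36.4]]
divider top [[ 45.5 -35.2]
 [-48.6 -32.9]] [[ 45.5 -35.2]
 [-49.  -31.2]]
catch [[ -9.   19.6]
 [ -9.8  30.8]
 [-54.1  15.1]
 [-55.4  28.5]]
[ 0.44280552 -0.03077643  1.07815154] [ 0.37618768 -0.84201344  0.64446223]
```

jog_arm(
  jaw=[0,0,0,0],
  slide=[
    [0,0.45,0.8],
    [0,0,1.3],
    [0,0,1.2],
    [0,0,0],
  ],
  angular=[
    [0,0,0],
    [0,0,0],
    [0,0,0],
    [0,0,0],
  ],
)

```text
t: 7.25
position: [0.5506, -0.085, 0.1088]
tcp_rot: [-2.41, -2.007, 0.006]
contact_force: [-0.7, 0.9, -4.5]
gripper_width: 0.0588
```

```bash
python3 - <<'E'
from h import *
from go import rel
for n in ('top','side'):
    p,d=vision.snapshot(n); cv2.imwrite(f'pics/{n}7.png',p[:,:,::-1]); np.save(f'pics/{n}7.npy',d)
crop('pics/top7.png',230,170,360,260,6,'pics/f2.png')
crop('pics/side7.png',285,210,385,295,7,'pics/f3.png')
rel([0.5487,-0.0847,0.106],np.radians(79.5))
E
```

```text
t 7.35 pos [ 0.552  -0.0852  0.1112] psi 79.57 | turn first [-0.16 -0.02  0.07] then cm [-0.01 -0.34  0.52] F [-0.3  0.  -3.5] w 0.0591
```

View pics/f2.png

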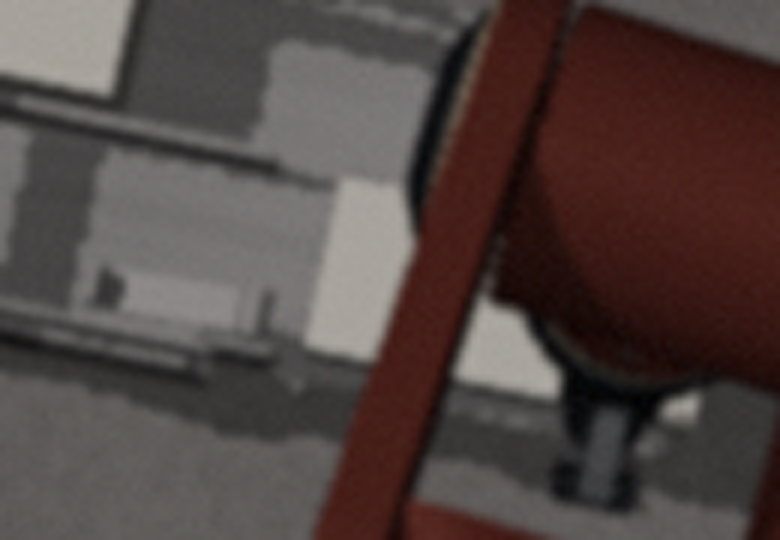

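View pics/f3.png

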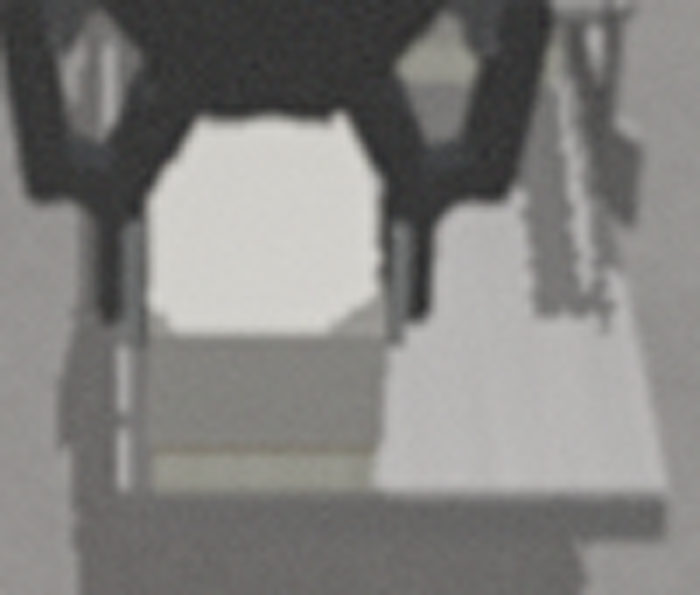

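```bash
python3 - <<'E'
from lane import *
o=np.array([285,210])
S=lambda pts,z,O=Orob: tl(onz('side',np.array(pts)/7+o-.43,z),O).round(1)
print('bottom',S([(153,492),(373,491)],.090)); print('lid',S([(147,335),(389,333)],.140))
E2=lambda pts,z: tl(onz('top',np.array(pts)/6+[230,170]-.42,z),Ot).round(1)
print('box top cam',E2([(338,180),(306,347),(560,400)],.140))
E
```

```text
bottom [[-206.    26.2]
 [-205.8  -29.9]]
lid [[-208.4   27.8]
 [-207.6  -32. ]]
box top cam [[ -71.5  -26.6]
 [ -73.2   30.5]
 [-159.3   30. ]]
```

jog_arm(
  jaw=[0,0,0,0],
  slide=[
    [0,0,0.2],
    [0,0,0.15],
    [0,0,0],
    [0,0,0],
  ],
  angular=[
    [0,0,0],
    [0,0,0],
    [0,0,0],
    [0,0,0],
  ],
)

```text
t: 7.68
position: [0.5532, -0.0854, 0.1096]
tcp_rot: [2.413, 2.011, 0.001]
contact_force: [0.3, -0.1, -2.8]
gripper_width: 0.0587
```

jog_arm(
  jaw=[0,0,0],
  slide=[
    [0,0,0.15],
    [0,0,0],
    [0,0,0],
  ],
  angular=[
    [0,0,0],
    [0,0,0],
    [0,0,0],
  ],
)

```text
t: 7.93
position: [0.5529, -0.0854, 0.1077]
tcp_rot: [2.414, 2.011, 0.0]
contact_force: [-0.7, 0.4, -3.3]
gripper_width: 0.059
```

jog_arm(
  jaw=[0,0,0],
  slide=[
    [0,0,0.15],
    [0,0,0],
    [0,0,0],
  ],
  angular=[
    [0,0,0],
    [0,0,0],
    [0,0,0],
  ],
)

```text
t: 8.18
position: [0.5529, -0.0854, 0.1062]
tcp_rot: [-2.414, -2.011, 0.0]
contact_force: [0.6, 0.2, -3.1]
gripper_width: 0.0585
```

jog_arm(
  jaw=[0,0,0],
  slide=[
    [0,0,0.1],
    [0,0,0],
    [0,0,0],
  ],
  angular=[
    [0,0,0],
    [0,0,0],
    [0,0,0],
  ],
)

```text
t: 8.43
position: [0.5531, -0.0854, 0.1059]
tcp_rot: [2.413, 2.011, 0.0]
contact_force: [-1.7, -0.0, 1.7]
gripper_width: 0.0594
```

jog_arm(
  jaw=[0,0,0],
  slide=[
    [0,0,0.1],
    [0,0,0],
    [0,0,0],
  ],
  angular=[
    [0,0,0],
    [0,0,0],
    [0,0,0],
  ],
)

```text
t: 8.68
position: [0.5533, -0.0855, 0.1059]
tcp_rot: [2.413, 2.011, 0.0]
contact_force: [-3.6, 1.6, 5.6]
gripper_width: 0.0589
```

jog_arm(
  jaw=[0,0,0,0,0,0,0,0],
  slide=[
    [0,0,-0.1],
    [0.3,0,0],
    [0.3,0,0],
    [0.3,0,0],
    [0.3,0,0],
    [0.3,0,0],
    [0,0,0],
    [0,0,0],
  ],
  angular=[
    [0,0,0],
    [0,0,0],
    [0,0,0],
    [0,0,0],
    [0,0,0],
    [0,0,0],
    [0,0,0],
    [0,0,0],
  ],
)

```text
t: 9.35
position: [0.5564, -0.0702, 0.1059]
tcp_rot: [2.413, 2.011, 0.002]
contact_force: [1.1, -1.2, 5.3]
gripper_width: 0.0589
```

```bash
python3 - <<'E'
from h import *
from go import rel
for n in ('top','side'):
    p,d=vision.snapshot(n); cv2.imwrite(f'pics/{n}8.png',p[:,:,::-1]); np.save(f'pics/{n}8.npy',d)
crop('pics/top8.png',230,170,360,260,6,'pics/g2.png')
crop('pics/side8.png',285,210,385,295,7,'pics/g3.png')
rel([0.5487,-0.0847,0.106],np.radians(79.5))
E
```

```text
t 9.45 pos [ 0.5563 -0.0702  0.1059] psi 79.61 | turn first [ 0.08 -0.06  0.11] then cm [-1.56 -0.49 -0.01] F [-0.7 -0.7  5.9] w 0.0591
```

View pics/g2.png

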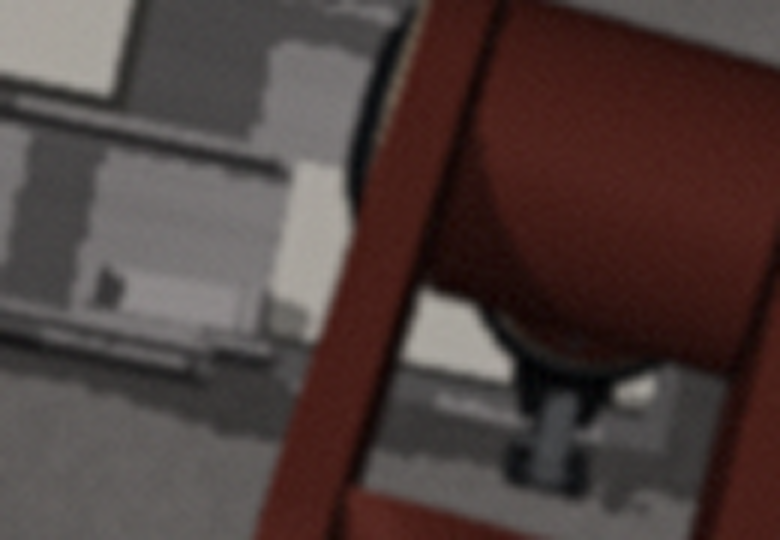

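View pics/g3.png

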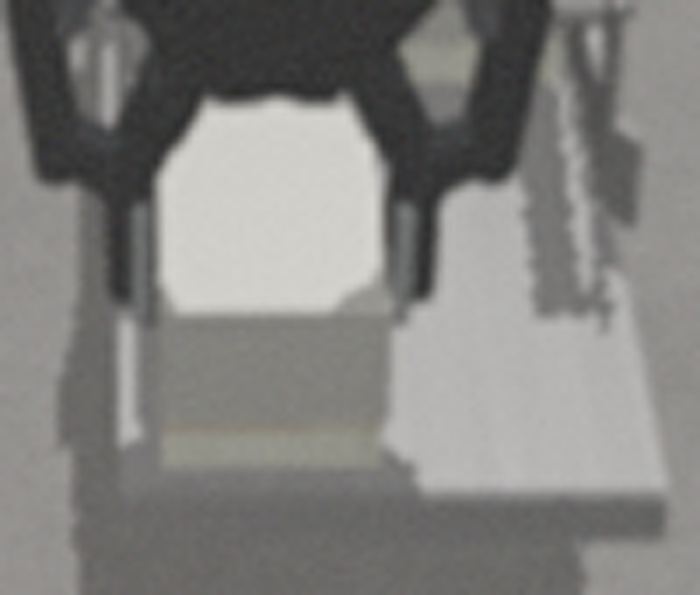

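```bash
python3 - <<'E'
from lane import *
from bench import state
o=np.array([285,210])
S=lambda pts,z,O=Orob: tl(onz('side',np.array(pts)/7+o-.43,z),O).round(1)
print('bottom',S([(160,467),(380,467)],.085)); print('lid',S([(157,313),(391,313)],.135))
E2=lambda pts,z: tl(onz('top',np.array(pts)/6+[230,170]-.42,z),Ot).round(1)
print('box top cam',E2([(292,162),(268,335),(400,358),(505,382)],.135))
print('divider', E2([(280,166),(15,97),(285,175)],.115),)
print(tl(state()['position'],Orob))
E
```

```text
bottom [[-188.6   24.3]
 [-188.7  -32.9]]
lid [[-191.3   25.3]
 [-191.3  -33.7]]
box top cam [[ -54.7  -30. ]
 [ -59.5   28.8]
 [-104.3   27. ]
 [-140.2   27.5]]
divider [[-49.1 -30.9]
 [ 45.5 -35.2]
 [-51.5 -28.2]]
[-155.9355059    -4.81772794]
```

jog_arm(
  jaw=[0,0,0,0,0],
  slide=[
    [0,-0.12,-0.05],
    [0,-0.13,0],
    [0,0,0],
    [0,0,0],
    [0,0,0],
  ],
  angular=[
    [0,0,0],
    [0,0,0],
    [0,0,0],
    [0,0,0],
    [0,0,0],
  ],
)

```text
t: 9.87
position: [0.5535, -0.0698, 0.1059]
tcp_rot: [-2.414, -2.011, -0.002]
contact_force: [2.2, 1.8, 3.0]
gripper_width: 0.0588
```

```bash
python3 - <<'E'
from h import *
from lane import *
from bench import state
for n in ('top','side'):
    p,d=vision.snapshot(n); cv2.imwrite(f'pics/{n}9.png',p[:,:,::-1]); np.save(f'pics/{n}9.npy',d)
crop('pics/top9.png',230,170,360,260,6,'pics/i2.png')
crop('pics/side9.png',285,210,385,295,7,'pics/i3.png')
print(tl(state()['position'],Orob))
E
```

```text
[-156.09764329   -1.92159607]
```

View pics/i2.png

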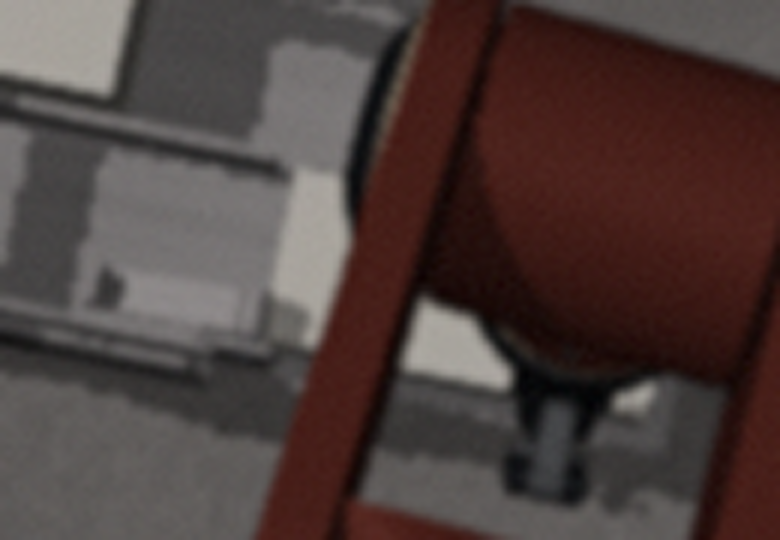

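View pics/i3.png

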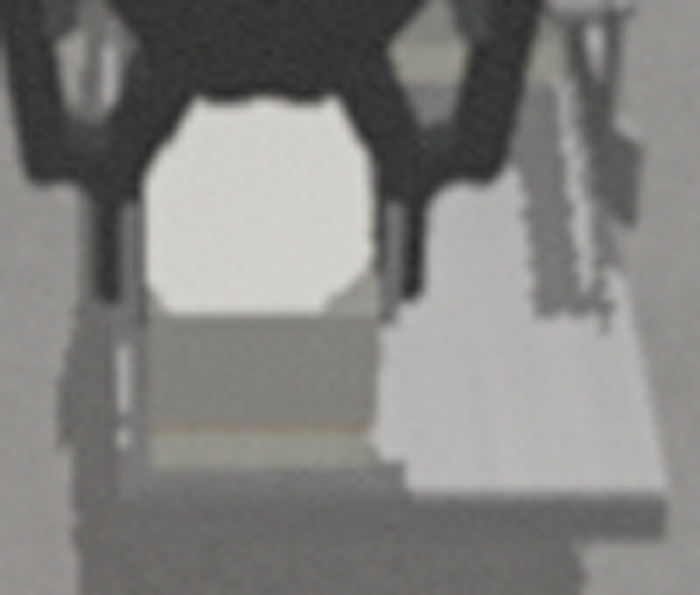

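jog_arm(
  jaw=[0,0,0,0,0,0,0,0,0],
  slide=[
    [0.15,0,0],
    [0.15,0,0],
    [0.15,0,0],
    [0.15,0,0],
    [0.15,0,0],
    [0.15,0,0],
    [0.15,0,0],
    [0.15,0,0],
    [0,0,0],
  ],
  angular=[
    [0,0,0],
    [0,0,0],
    [0,0,0],
    [0,0,0],
    [0,0,0],
    [0,0,0],
    [0,0,0],
    [0,0,0],
    [0,0,0],
  ],
)

```text
t: 10.72
position: [0.5552, -0.0586, 0.1059]
tcp_rot: [2.413, 2.011, -0.002]
contact_force: [-0.7, -3.3, 5.0]
gripper_width: 0.0589
```

jog_arm(
  jaw=[0,0,0,0,0,0,0,0,0],
  slide=[
    [0.15,0,0],
    [0.15,0,0],
    [0.15,0,0],
    [0.15,0,0],
    [0.15,0,0],
    [0.15,0,0],
    [0.15,0,0],
    [0.15,0,0],
    [0,0,0],
  ],
  angular=[
    [0,0,0],
    [0,0,0],
    [0,0,0],
    [0,0,0],
    [0,0,0],
    [0,0,0],
    [0,0,0],
    [0,0,0],
    [0,0,0],
  ],
)

```text
t: 11.47
position: [0.5574, -0.0468, 0.1059]
tcp_rot: [2.413, 2.011, -0.002]
contact_force: [-0.5, -3.5, 5.2]
gripper_width: 0.0589
```

jog_arm(
  jaw=[0,0,0,0,0,0,0,0,0],
  slide=[
    [0.15,0,0],
    [0.15,0,0],
    [0.15,0,0],
    [0.15,0,0],
    [0.15,0,0],
    [0.15,0,0],
    [0.15,0,0],
    [0.15,0,0],
    [0,0,0],
  ],
  angular=[
    [0,0,0],
    [0,0,0],
    [0,0,0],
    [0,0,0],
    [0,0,0],
    [0,0,0],
    [0,0,0],
    [0,0,0],
    [0,0,0],
  ],
)

```text
t: 12.22
position: [0.5595, -0.0353, 0.1059]
tcp_rot: [2.413, 2.011, -0.002]
contact_force: [-1.1, -3.4, 5.4]
gripper_width: 0.059
```

jog_arm(
  jaw=[0,0,0,0,0,0,0,0,0],
  slide=[
    [0.15,0,0],
    [0.15,0,0],
    [0.15,0,0],
    [0.15,0,0],
    [0.15,0,0],
    [0.15,0,0],
    [0.15,0,0],
    [0.15,0,0],
    [0,0,0],
  ],
  angular=[
    [0,0,0],
    [0,0,0],
    [0,0,0],
    [0,0,0],
    [0,0,0],
    [0,0,0],
    [0,0,0],
    [0,0,0],
    [0,0,0],
  ],
)

```text
t: 12.97
position: [0.5616, -0.0234, 0.1058]
tcp_rot: [2.413, 2.011, -0.002]
contact_force: [-1.2, -3.1, 5.4]
gripper_width: 0.0589
```

```bash
python3 - <<'E'
from h import *
from lane import *
from bench import state
for n in ('top','side'):
    p,d=vision.snapshot(n); cv2.imwrite(f'pics/{n}10.png',p[:,:,::-1]); np.save(f'pics/{n}10.npy',d)
crop('pics/top10.png',190,150,340,260,5,'pics/j2.png')
crop('pics/side10.png',270,170,400,295,6,'pics/j3.png')
print(tl(state()['position'],Orob))
E
```

```text
[-108.97419839   -1.52472003]
```

View pics/j2.png

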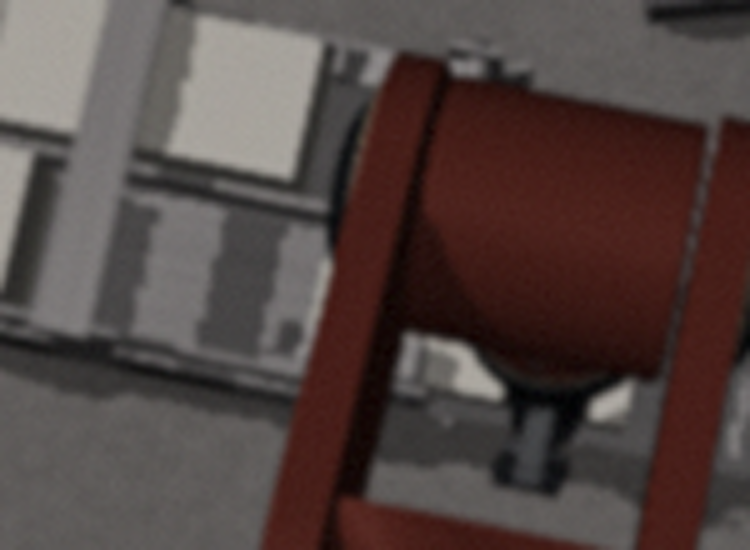

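View pics/j3.png

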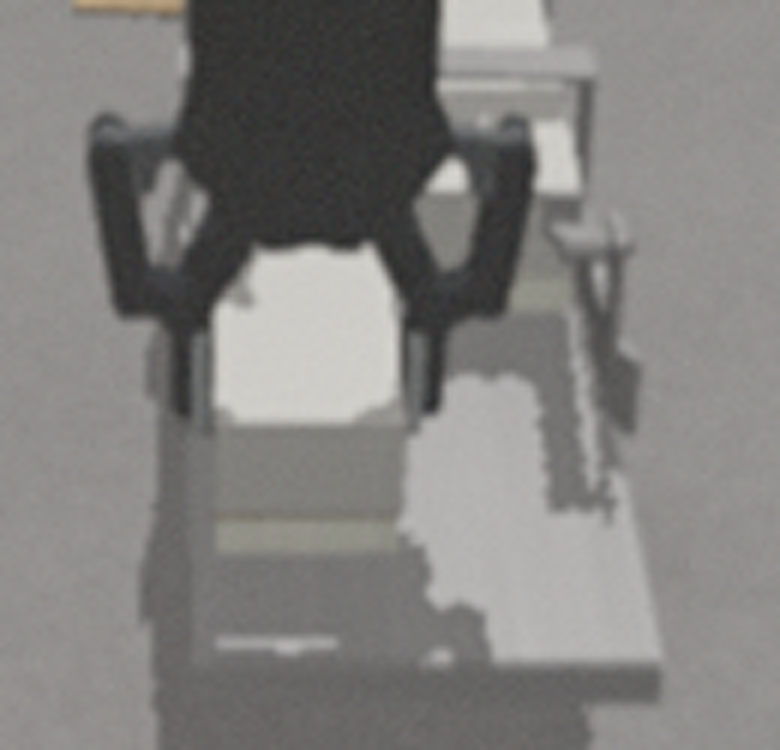

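jog_arm(
  jaw=[1,1,1,1,1,1,1,1,1,1,1],
  slide=[
    [0,0,0],
    [0,0,0],
    [0,0,0],
    [0,0,0],
    [0,0,0],
    [0,0,-1.5],
    [0,0,-2],
    [0,0,-2],
    [0,0,-2],
    [0,0,-2],
    [0,0,0],
  ],
  angular=[
    [0,0,0],
    [0,0,0],
    [0,0,0],
    [0,0,0],
    [0,0,0],
    [0,0,0],
    [0,0,0],
    [0,0,0],
    [0,0,0],
    [0,0,0],
    [0,0,0],
  ],
)

```text
t: 13.98
position: [0.5643, -0.0232, 0.2058]
tcp_rot: [2.409, 2.007, 0.008]
contact_force: [1.3, -0.3, 1.0]
gripper_width: 0.0854
```

jog_arm(
  jaw=[0,0,0,0,0,0,0,0,0,0,0,0,0,0,0,0,0],
  slide=[
    [-2.5,0,0],
    [-2.5,0,0],
    [-2.5,0,0],
    [0,0,0],
    [0,0,0],
    [0,0,0],
    [0,0,0],
    [0,0,0],
    [0,0,0],
    [0,0,0],
    [0,0,0],
    [0,0,0],
    [0,0,0],
    [0,0,0],
    [0,0,0],
    [0,0,0],
    [0,0,0],
  ],
  angular=[
    [0,0,0],
    [0,0,0],
    [0,0,0],
    [0,0,6.9],
    [0,0,6.9],
    [0,0,6.9],
    [0,0,6.9],
    [0,0,6.9],
    [0,0,6.9],
    [0,0,6.9],
    [0,0,6.9],
    [0,0,6.9],
    [0,0,6.9],
    [0,0,7],
    [0,0,7],
    [0,0,7],
    [0,0,0],
  ],
  newtons=40,
)

```text
t: 15.4
position: [0.5478, -0.0965, 0.1993]
tcp_rot: [-3.128, 0.288, 0.003]
contact_force: [0.3, -0.9, 0.3]
gripper_width: -0.0002
```

```bash
python3 - <<'E'
from h import *
from lane import *
from go import rel
from bench import state
for n in ('top','side'):
    p,d=vision.snapshot(n); cv2.imwrite(f'pics/{n}11.png',p[:,:,::-1]); np.save(f'pics/{n}11.npy',d)
crop('pics/top11.png',190,150,370,270,4.3,'pics/k2.png')
crop('pics/side11.png',250,110,400,310,2.95,'pics/k3.png')
print(tl(state()['position'],Orob))
t=Orob+u*(-.180)+v*(-.008)
rel([t[0],t[1],.12],th-np.pi/2)
E
```

```text
[-183.35688926   -1.36313093]
t 15.5 pos [ 0.5479 -0.0965  0.1997] psi -10.22 | turn first [-0.02  0.08  0.28] then cm [ 0.66 -0.34  7.97] F [ 0.1 -0.1 -0.1] w -0.0001
```

View pics/k2.png

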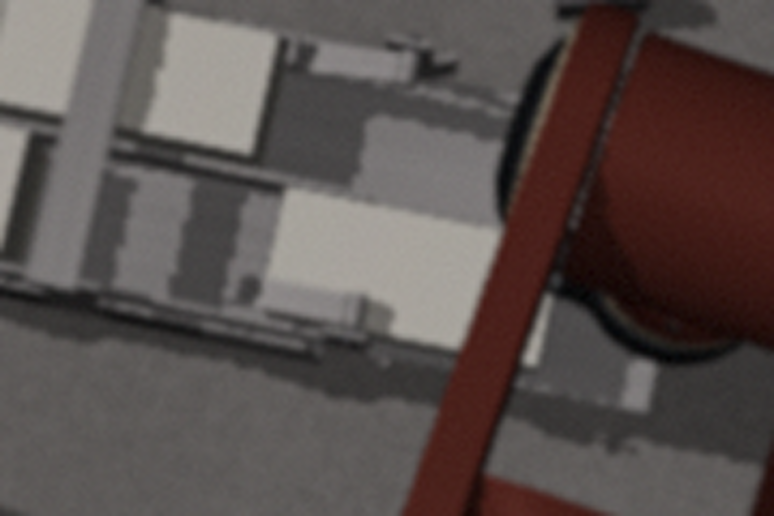

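View pics/k3.png

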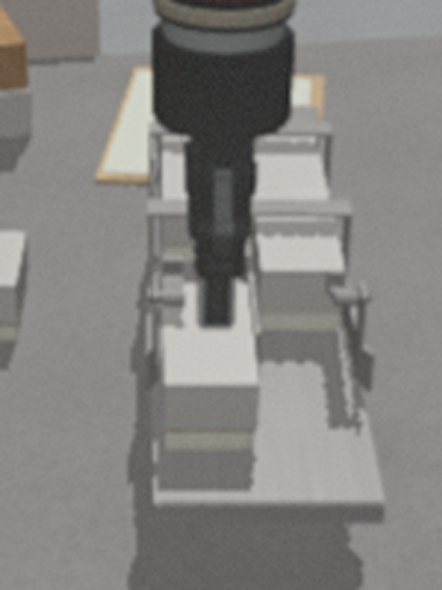

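jog_arm(
  jaw=[0,0,0,0,0,0],
  slide=[
    [0.66,0,0],
    [0,0,1.8],
    [0,0,1.8],
    [0,0,1.8],
    [0,0,1.8],
    [0,0,0],
  ],
  angular=[
    [0,0,0.28],
    [0,0,0],
    [0,0,0],
    [0,0,0],
    [0,0,0],
    [0,0,0],
  ],
)

```text
t: 16.0
position: [0.5524, -0.0971, 0.124]
tcp_rot: [-3.126, 0.29, 0.012]
contact_force: [-0.2, 1.0, -0.1]
gripper_width: 0.0001
```

```bash
python3 - <<'E'
from h import *
from lane import *
from go import rel
from bench import state
n='side'
p,d=vision.snapshot(n); cv2.imwrite(f'pics/{n}12.png',p[:,:,::-1]); np.save(f'pics/{n}12.npy',d)
crop('pics/side12.png',270,150,400,300,4,'pics/l3.png')
tp=state()['position']; print(tl(tp,Orob))
pr=proj('side',[tp-[0,0,.017]]); print(pr,(pr-[270,150])*4)
P=cloud('side',d); cu=int(pr[0,0])
for vv in range(200,292,4): print(vv,P[vv,cu].round(3),tl(P[vv,cu],Orob).round(0))
t=Orob+u*(-.180)+v*(-.008)
rel([t[0],t[1],.12],th-np.pi/2)
E
```

```text
[-183.2452494    -6.90774168]
[[324.76722713 263.68349993]] [[219.06890851 454.73399973]]
200 [ 0.54  -0.137  0.26 ] [-224.   -1.]
204 [ 0.541 -0.133  0.251] [-221.   -1.]
208 [ 0.541 -0.133  0.244] [-220.   -1.]
212 [ 0.541 -0.136  0.238] [-223.   -1.]
216 [ 0.541 -0.137  0.231] [-224.   -2.]
220 [ 0.54  -0.139  0.225] [-226.   -2.]
224 [ 0.539 -0.144  0.221] [-231.   -2.]
228 [ 0.537 -0.153  0.219] [-241.   -1.]
232 [ 0.536 -0.158  0.214] [-246.   -1.]
236 [ 0.538 -0.151  0.202] [-239.   -2.]
240 [ 0.544 -0.128  0.18 ] [-215.   -3.]
244 [ 0.547 -0.113  0.162] [-200.   -4.]
248 [ 0.549 -0.109  0.151] [-196.   -4.]
252 [ 0.548 -0.11   0.143] [-197.   -4.]
256 [ 0.548 -0.111  0.136] [-198.   -4.]
260 [ 0.562 -0.053  0.086] [-138.   -8.]
264 [ 0.56  -0.062  0.083] [-147.   -7.]
268 [ 0.558 -0.073  0.082] [-158.   -7.]
272 [ 0.555 -0.087  0.083] [-173.   -6.]
276 [ 0.553 -0.097  0.082] [-183.   -6.]
280 [ 0.55  -0.111  0.083] [-197.   -6.]
284 [ 0.549 -0.113  0.076] [-199.   -6.]
288 [ 0.57  -0.027 -0.002] [-110.  -10.]
t 16.05 pos [ 0.5534 -0.0974  0.1262] psi -10.62 | turn first [-0.04  0.29 -0.12] then cm [ 0.11 -0.32  0.62] F [0.3 0.2 0.9] w 0.0002
```

View pics/l3.png

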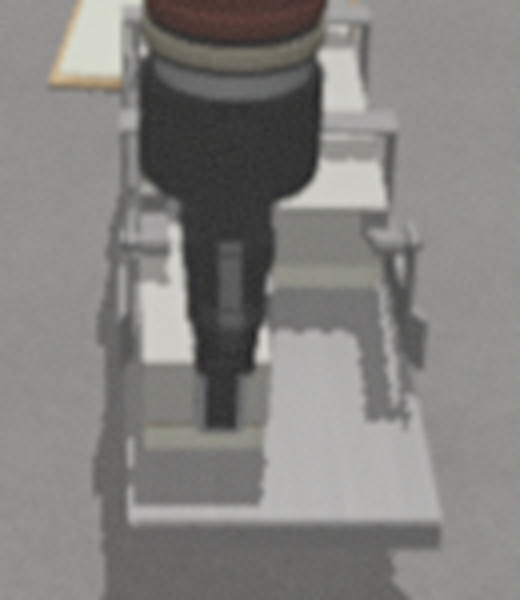

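jog_arm(
  jaw=[0,0,0,0,0,0,0,0,0,0,0,0,0,0,0],
  slide=[
    [0.1,0,0.8],
    [0,0,0.8],
    [0,0,0],
    [0,-0.4,0],
    [0,-0.4,0],
    [0,-0.4,0],
    [0,-0.3,0],
    [0,-0.3,0],
    [0,-0.3,0],
    [0,-0.3,0],
    [0,-0.3,0],
    [0,-0.3,0],
    [0,-0.3,0],
    [0,-0.3,0],
    [0,0,0],
  ],
  angular=[
    [0,0,0],
    [0,0,0],
    [0,0,0],
    [0,0,0],
    [0,0,0],
    [0,0,0],
    [0,0,0],
    [0,0,0],
    [0,0,0],
    [0,0,0],
    [0,0,0],
    [0,0,0],
    [0,0,0],
    [0,0,0],
    [0,0,0],
  ],
)

```text
t: 17.3
position: [0.5626, -0.0624, 0.1127]
tcp_rot: [-3.128, 0.292, -0.0]
contact_force: [0.4, 0.0, -0.3]
gripper_width: -0.0002
```

```bash
python3 - <<'E'
from h import *
from lane import *
from bench import state
n='side'
p,d=vision.snapshot(n); cv2.imwrite(f'pics/{n}13.png',p[:,:,::-1]); np.save(f'pics/{n}13.npy',d)
crop('pics/side13.png',270,150,400,300,4,'pics/m3.png')
s=state();tp=s['position']; print(tl(tp,Orob),tp,s['contact_force'])
E
```

```text
[-147.13780583   -9.5391039 ] [ 0.56256564 -0.06241233  0.11273788] [ 0.63364926 -1.49561897 -0.45184952]
```

View pics/m3.png

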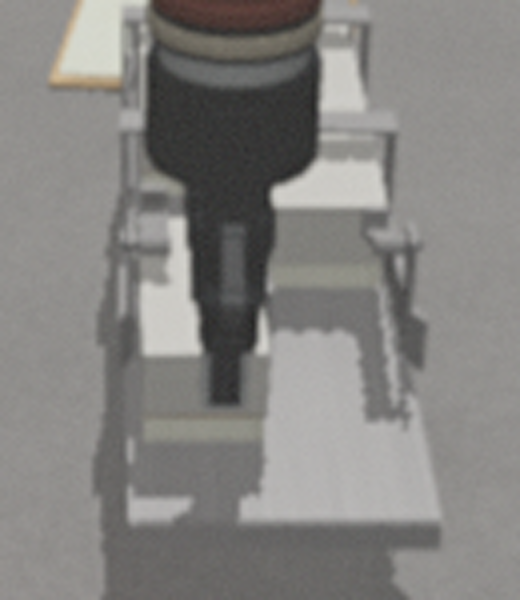

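jog_arm(
  jaw=[0,0,0,0,0,0,0,0,0,0,0,0,0,0,0,0,0,0,0,0],
  slide=[
    [0,-0.25,0],
    [0,-0.25,0],
    [0,-0.25,0],
    [0,-0.25,0],
    [0,-0.25,0],
    [0,-0.25,0],
    [0,-0.25,0],
    [0,-0.25,0],
    [0,-0.25,0],
    [0,-0.25,0],
    [0,-0.25,0],
    [0,-0.25,0],
    [0,-0.25,0],
    [0,-0.25,0],
    [0,-0.25,0],
    [0,-0.25,0],
    [0,-0.25,0],
    [0,-0.25,0],
    [0,-0.25,0],
    [0,0,0],
  ],
  angular=[
    [0,0,0],
    [0,0,0],
    [0,0,0],
    [0,0,0],
    [0,0,0],
    [0,0,0],
    [0,0,0],
    [0,0,0],
    [0,0,0],
    [0,0,0],
    [0,0,0],
    [0,0,0],
    [0,0,0],
    [0,0,0],
    [0,0,0],
    [0,0,0],
    [0,0,0],
    [0,0,0],
    [0,0,0],
    [0,0,0],
  ],
)

```text
t: 19.02
position: [0.5714, -0.0154, 0.1127]
tcp_rot: [-3.127, 0.292, -0.0]
contact_force: [0.6, -0.3, -0.5]
gripper_width: 0.0001
```

```bash
python3 - <<'E'
from h import *
from lane import *
from bench import state
for n in ('top','side'):
    p,d=vision.snapshot(n); cv2.imwrite(f'pics/{n}14.png',p[:,:,::-1])
crop('pics/side14.png',270,150,400,300,4,'pics/n3.png')
crop('pics/top14.png',190,150,370,270,4.3,'pics/n2.png')
s=state();tp=s['position']; print(tl(tp,Orob),tp,s['contact_force'])
E
```

```text
[-99.40582535  -9.58388722] [ 0.57130813 -0.01548779  0.11266238] [ 0.05800722 -0.18631058 -0.30259397]
```

View pics/n3.png

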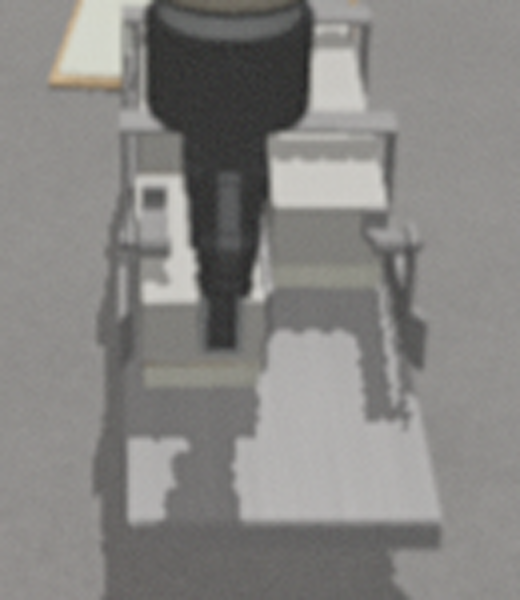

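View pics/n2.png

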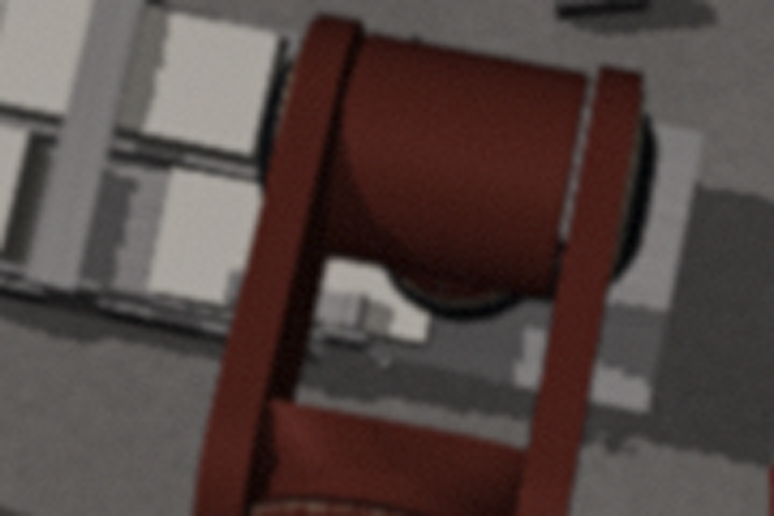

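```bash
python3 - <<'E'
from lane import *
E2=lambda pts,z: tl(onz('top',np.array(pts)/4.3+[190,150]-.38,z),Ot).round(1)
print(E2([(172,168),(147,290),(430,342),(433,315)],.135)); print('tray',E2([(700,130),(650,410)],.085))
o=np.array([270,150])
print(tl(onz('side',np.array([(142,302),(268,300)])/4+o-.38,.135),Orob).round(1),tl(onz('side',np.array([(143,385),(260,384)])/4+o-.38,.085),Orob).round(1))
E
```

```text
[[ 45.1 -25.1]
 [ 43.4  33.7]
 [-91.2  29.6]
 [-89.9  17. ]]
tray [[-197.  -106.6]
 [-201.    35.2]]
[[-90.8  28.3]
 [-88.8 -32.5]] [[-87.2  27.7]
 [-86.3 -30.4]]
```

jog_arm(
  jaw=[0,0,0,0,0,0,0,0,0,0,0,0,0,0,0,0,0,0,0,0],
  slide=[
    [0,-0.2,0],
    [0,-0.2,0],
    [0,-0.2,0],
    [0,-0.2,0],
    [0,-0.2,0],
    [0,-0.2,0],
    [0,-0.2,0],
    [0,-0.2,0],
    [0,-0.2,0],
    [0,-0.2,0],
    [0,-0.2,0],
    [0,-0.2,0],
    [0,-0.2,0],
    [0,-0.2,0],
    [0,-0.2,0],
    [0,-0.2,0],
    [0,-0.2,0],
    [0,-0.2,0],
    [0,-0.2,0],
    [0,0,0],
  ],
  angular=[
    [0,0,0],
    [0,0,0],
    [0,0,0],
    [0,0,0],
    [0,0,0],
    [0,0,0],
    [0,0,0],
    [0,0,0],
    [0,0,0],
    [0,0,0],
    [0,0,0],
    [0,0,0],
    [0,0,0],
    [0,0,0],
    [0,0,0],
    [0,0,0],
    [0,0,0],
    [0,0,0],
    [0,0,0],
    [0,0,0],
  ],
)

```text
t: 20.78
position: [0.5784, 0.0218, 0.1127]
tcp_rot: [-3.127, 0.292, 0.0]
contact_force: [-0.3, -0.2, -0.0]
gripper_width: -0.0001
```

jog_arm(
  jaw=[0,0,0,0,0,0,0,0,0,0,0,0],
  slide=[
    [0,-0.2,0],
    [0,-0.2,0],
    [0,-0.2,0],
    [0,-0.2,0],
    [0,-0.2,0],
    [0,-0.2,0],
    [0,-0.2,0],
    [0,-0.2,0],
    [0,-0.2,0],
    [0,-0.2,0],
    [0,-0.2,0],
    [0,0,0],
  ],
  angular=[
    [0,0,0],
    [0,0,0],
    [0,0,0],
    [0,0,0],
    [0,0,0],
    [0,0,0],
    [0,0,0],
    [0,0,0],
    [0,0,0],
    [0,0,0],
    [0,0,0],
    [0,0,0],
  ],
)

```text
t: 21.78
position: [0.5825, 0.0434, 0.1127]
tcp_rot: [-3.127, 0.292, -0.0]
contact_force: [0.4, -1.0, -0.7]
gripper_width: -0.0001
```

```bash
python3 - <<'E'
from h import *
from lane import *
from bench import state
for n in ('top','side'):
    p,d=vision.snapshot(n); cv2.imwrite(f'pics/{n}15.png',p[:,:,::-1])
crop('pics/side15.png',270,150,400,300,4,'pics/p3.png')
crop('pics/top15.png',170,150,350,270,4.3,'pics/p2.png')
s=state();tp=s['position']; print(tl(tp,Orob),tp,s['contact_force'])
E
```

```text
[-39.48616412  -9.83379648] [0.58247335 0.04338297 0.11277013] [-0.69868303 -0.20889004 -0.18199134]
```

View pics/p3.png

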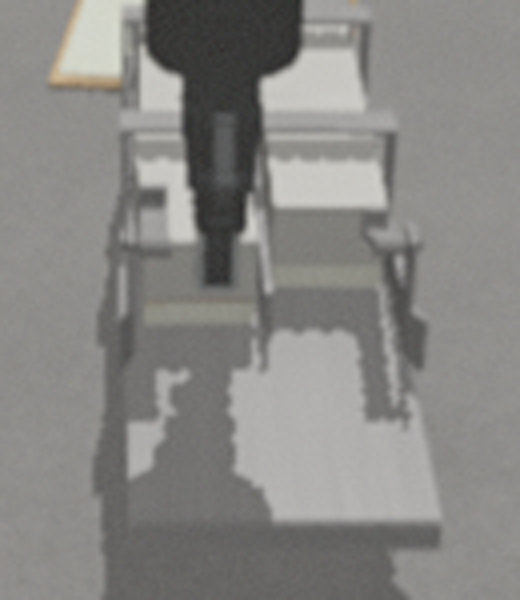

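View pics/p2.png

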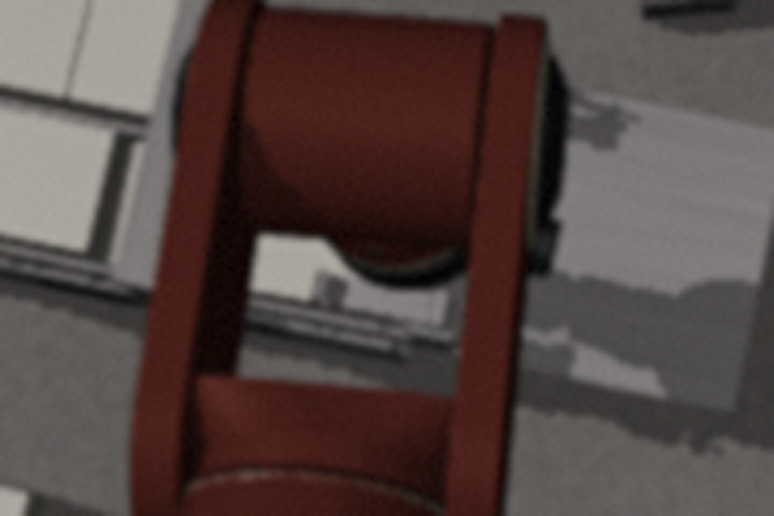

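jog_arm(
  jaw=[0,0,0,0,0,0,0,0,0,0,0,0],
  slide=[
    [0,-0.2,0],
    [0,-0.2,0],
    [0,-0.2,0],
    [0,-0.2,0],
    [0,-0.2,0],
    [0,-0.2,0],
    [0,-0.2,0],
    [0,-0.2,0],
    [0,-0.2,0],
    [0,-0.2,0],
    [0,-0.2,0],
    [0,0,0],
  ],
  angular=[
    [0,0,0],
    [0,0,0],
    [0,0,0],
    [0,0,0],
    [0,0,0],
    [0,0,0],
    [0,0,0],
    [0,0,0],
    [0,0,0],
    [0,0,0],
    [0,0,0],
    [0,0,0],
  ],
)

```text
t: 22.88
position: [0.5866, 0.065, 0.1127]
tcp_rot: [-3.128, 0.292, -0.0]
contact_force: [-1.8, -1.8, 0.3]
gripper_width: -0.0003
```

```bash
python3 - <<'E'
from h import *
from lane import *
from bench import state
for n in ('top','side'):
    p,d=vision.snapshot(n); cv2.imwrite(f'pics/{n}16.png',p[:,:,::-1])
crop('pics/side16.png',290,150,360,240,7,'pics/q3.png')
crop('pics/top16.png',130,150,310,270,4.3,'pics/q2.png')
s=state();tp=s['position']; print(tl(tp,Orob),tp,s['contact_force'])
E
```

```text
[-17.50475297  -9.93901552] [0.5865826  0.06497712 0.11275707] [ 0.03406233 -1.41971918  0.05988887]
```

View pics/q3.png

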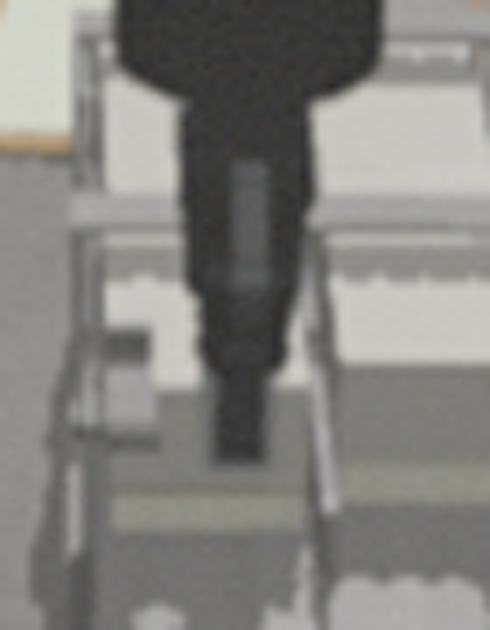

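View pics/q2.png

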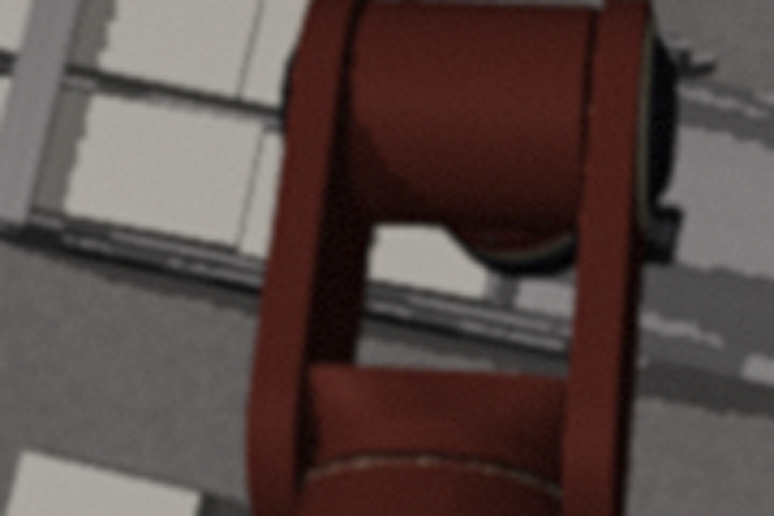

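jog_arm(
  jaw=[0,0,0,0,0,0,0,0],
  slide=[
    [0,-0.1,0],
    [0,-0.1,0],
    [0,-0.1,0],
    [0,-0.1,0],
    [0,-0.1,0],
    [0,-0.1,0],
    [0,-0.1,0],
    [0,0,0],
  ],
  angular=[
    [0,0,0],
    [0,0,0],
    [0,0,0],
    [0,0,0],
    [0,0,0],
    [0,0,0],
    [0,0,0],
    [0,0,0],
  ],
)

```text
t: 23.65
position: [0.5878, 0.0716, 0.1127]
tcp_rot: [-3.128, 0.292, -0.0]
contact_force: [-0.5, -2.7, 0.9]
gripper_width: -0.0001
```

jog_arm(
  jaw=[0,0,0],
  slide=[
    [0,-0.1,0],
    [0,-0.1,0],
    [0,0,0],
  ],
  angular=[
    [0,0,0],
    [0,0,0],
    [0,0,0],
  ],
)

```text
t: 23.9
position: [0.5882, 0.0736, 0.1127]
tcp_rot: [-3.128, 0.292, -0.0]
contact_force: [0.3, -2.5, 0.3]
gripper_width: 0.0002
```

```bash
cat > look.py <<'E'
import sys
from h import *
from lane import *
from bench import state
k=sys.argv[1]
for n in ('top','side'):
    p,d=vision.snapshot(n); cv2.imwrite(f'pics/{n}{k}.png',p[:,:,::-1])
a=cv2.imread(f'pics/side{k}.png')[150:240,290:360]; a=cv2.resize(a,None,fx=5.5,fy=5.5,interpolation=cv2.INTER_CUBIC)
b=cv2.imread(f'pics/top{k}.png')[160:250,130:215]; b=cv2.resize(b,(int(85*4.8),495),interpolation=cv2.INTER_CUBIC) if 0 else cv2.resize(b,None,fx=4.7,fy=5.5,interpolation=cv2.INTER_CUBIC)
cv2.imwrite(f'pics/z{k}.png',np.hstack([a,b]))
s=state();tp=s['position']; print(tl(tp,Orob),tp,s['contact_force'].round(1),s['t'])
E
python3 look.py 17
```

```text
[-8.76480058 -9.96100331] [0.58819695 0.07356672 0.11275113] [-0.9 -3.1  0.3] 24.0
```

View pics/z17.png

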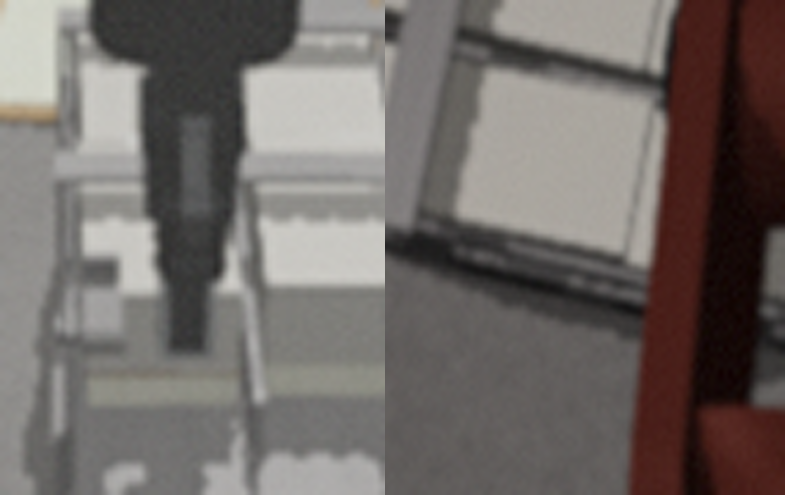

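jog_arm(
  jaw=[0,0,0],
  slide=[
    [0,-0.1,0],
    [0,-0.1,0],
    [0,0,0],
  ],
  angular=[
    [0,0,0],
    [0,0,0],
    [0,0,0],
  ],
)

```text
t: 24.25
position: [0.5885, 0.0755, 0.1127]
tcp_rot: [-3.128, 0.292, -0.0]
contact_force: [-0.1, -3.7, 1.2]
gripper_width: -0.0002
```

jog_arm(
  jaw=[0,0,0],
  slide=[
    [0,-0.1,0],
    [0,0,0],
    [0,0,0],
  ],
  angular=[
    [0,0,0],
    [0,0,0],
    [0,0,0],
  ],
)

```text
t: 24.5
position: [0.5887, 0.0764, 0.1127]
tcp_rot: [-3.128, 0.292, -0.0]
contact_force: [-0.5, -3.7, 1.1]
gripper_width: 0.0
```

```bash
python3 look.py 18
```

```text
[-5.82185332 -9.97155067] [0.58874363 0.07645846 0.11275308] [-1.2 -2.4  0.9] 24.6
```

View pics/z18.png

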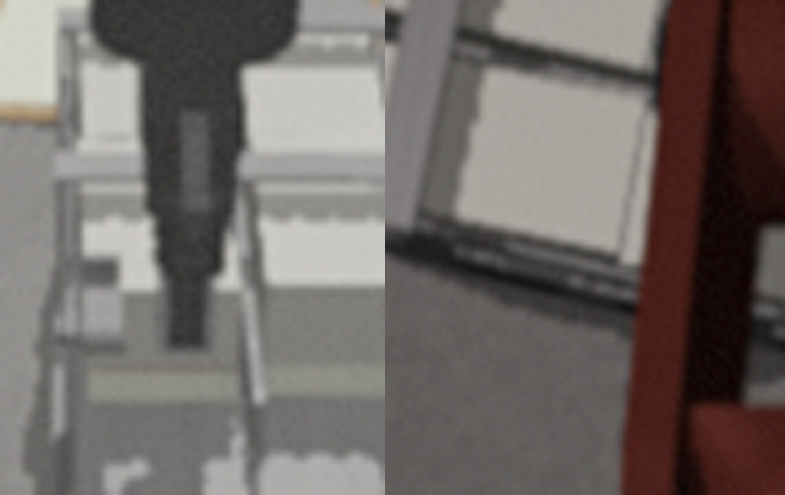

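jog_arm(
  jaw=[0,0,0],
  slide=[
    [0,-0.1,0],
    [0,0,0],
    [0,0,0],
  ],
  angular=[
    [0,0,0],
    [0,0,0],
    [0,0,0],
  ],
)

```text
t: 24.85
position: [0.5889, 0.0773, 0.1127]
tcp_rot: [-3.128, 0.292, -0.0]
contact_force: [0.1, -2.7, 0.8]
gripper_width: 0.0
```

jog_arm(
  jaw=[0,0,0],
  slide=[
    [0,-0.05,0],
    [0,-0.05,0],
    [0,0,0],
  ],
  angular=[
    [0,0,0],
    [0,0,0],
    [0,0,0],
  ],
)

```text
t: 25.1
position: [0.5891, 0.0784, 0.1127]
tcp_rot: [-3.128, 0.292, -0.0]
contact_force: [-0.6, -4.1, 1.1]
gripper_width: 0.0004
```

```bash
python3 look.py 19
```

```text
[-3.85662945 -9.96003698] [0.58909044 0.07839288 0.1127364 ] [-0.8 -3.5  2.1] 25.2
```

View pics/z19.png

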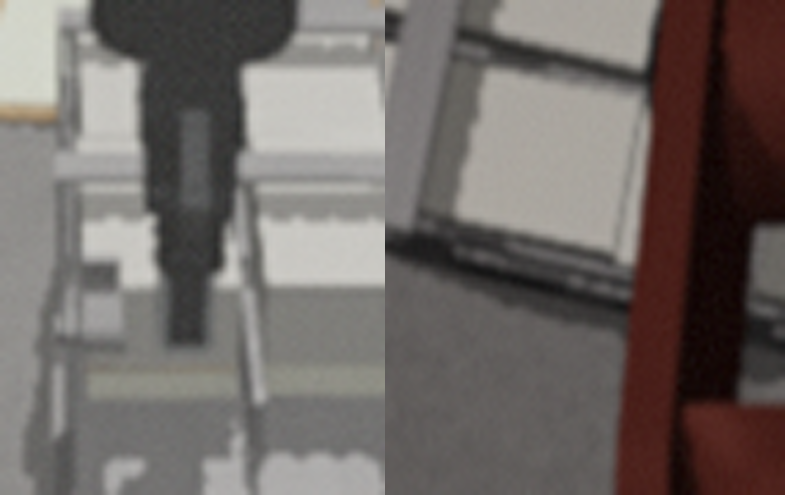

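jog_arm(
  jaw=[0,0,0],
  slide=[
    [0,-0.05,0],
    [0,-0.05,0],
    [0,0,0],
  ],
  angular=[
    [0,0,0],
    [0,0,0],
    [0,0,0],
  ],
)

```text
t: 25.45
position: [0.5893, 0.0794, 0.1127]
tcp_rot: [-3.128, 0.292, -0.0]
contact_force: [-1.3, -2.5, 0.4]
gripper_width: -0.0001
```

jog_arm(
  jaw=[0,0,0],
  slide=[
    [0,-0.05,0],
    [0,-0.05,0],
    [0,0,0],
  ],
  angular=[
    [0,0,0],
    [0,0,0],
    [0,0,0],
  ],
)

```text
t: 25.7
position: [0.5895, 0.0804, 0.1127]
tcp_rot: [-3.128, 0.292, -0.0]
contact_force: [0.1, -4.1, 1.0]
gripper_width: 0.0
```

```bash
python3 look.py 20
```

```text
[-1.84997974 -9.96671834] [0.58946269 0.08036471 0.1127081 ] [-0.6 -3.2  1.5] 25.8
```

View pics/z20.png

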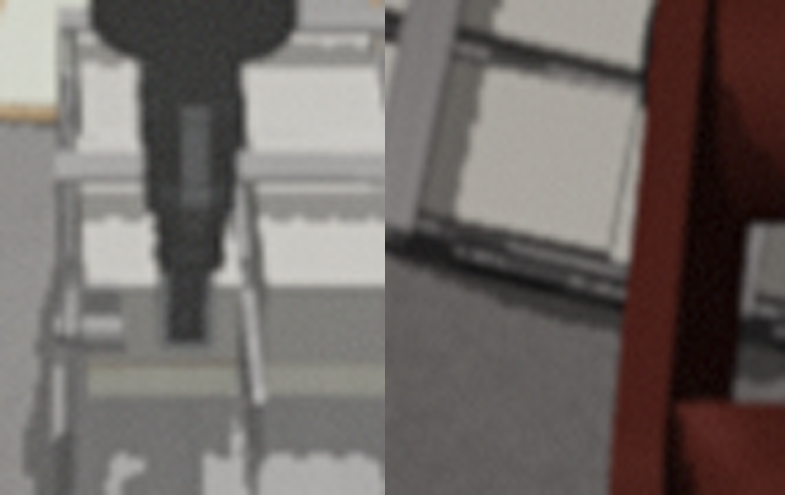

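jog_arm(
  jaw=[0,0,0],
  slide=[
    [0,-0.05,0],
    [0,0,0],
    [0,0,0],
  ],
  angular=[
    [0,0,0],
    [0,0,0],
    [0,0,0],
  ],
)

```text
t: 26.05
position: [0.5895, 0.0805, 0.1127]
tcp_rot: [3.127, -0.292, -0.0]
contact_force: [-1.0, -5.2, 1.8]
gripper_width: -0.0001
```

jog_arm(
  jaw=[0,0,0,0,0,0,0,0,0,0,0,0,0,0,0,0,0,0],
  slide=[
    [0,0.1,0],
    [0,0.3,0],
    [0,0.8,0],
    [0,1,0],
    [0,1.5,0],
    [0,1.5,0],
    [0,1.5,0],
    [0,1.5,0],
    [0,1.5,0],
    [0,1.5,0],
    [0,1.5,0],
    [0,1.5,0],
    [0,1.5,-1],
    [0,1.5,-1.5],
    [0,1.5,-2],
    [0,1.5,-2],
    [0,1.5,-2],
    [0,0,0],
  ],
  angular=[
    [0,0,0],
    [0,0,0],
    [0,0,0],
    [0,0,0],
    [0,0,0],
    [0,0,0],
    [0,0,0],
    [0,0,0],
    [0,0,0],
    [0,0,0],
    [0,0,0],
    [0,0,0],
    [0,0,0],
    [0,0,0],
    [0,0,0],
    [0,0,0],
    [0,0,0],
    [0,0,0],
  ],
)

```text
t: 27.55
position: [0.551, -0.1359, 0.203]
tcp_rot: [3.125, -0.297, 0.013]
contact_force: [-0.3, -0.4, 1.4]
gripper_width: 0.0
```

jog_arm(
  jaw=[0,0,0,0,0,0],
  slide=[
    [0,2,-2],
    [0,2,-2],
    [0,2,-2],
    [0,2,-1],
    [0,2,0],
    [0,0,0],
  ],
  angular=[
    [0,0,0],
    [0,0,0],
    [0,0,0],
    [0,0,0],
    [0,0,0],
    [0,0,0],
  ],
)

```text
t: 28.05
position: [0.5302, -0.2335, 0.2679]
tcp_rot: [3.126, -0.297, 0.001]
contact_force: [-0.1, -0.8, -0.8]
gripper_width: 0.0002
```

```bash
python3 - <<'E'
from h import *
from lane import *
from bench import state
for n in ('top','side'):
    p,d=vision.snapshot(n); cv2.imwrite(f'pics/{n}21.png',p[:,:,::-1]); np.save(f'pics/{n}21.npy',d)
crop('pics/side21.png',285,140,395,240,6,'pics/r3.png')
crop('pics/top21.png',110,120,270,240,4.8,'pics/r2.png')
s=state(); print(s['position'],s['contact_force'],s['t'])
E
```

```text
[ 0.53023759 -0.2307234   0.266505  ] [-0.47062075  0.65572292 -0.43689157] 28.15
```

View pics/r3.png

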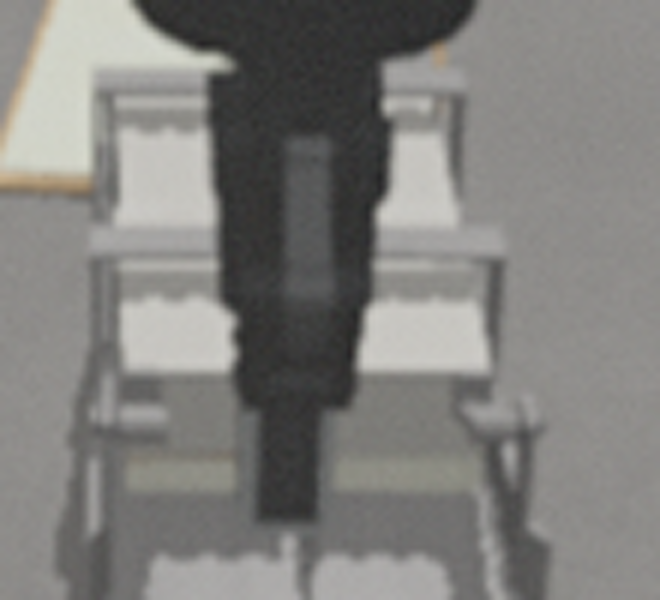

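View pics/r2.png

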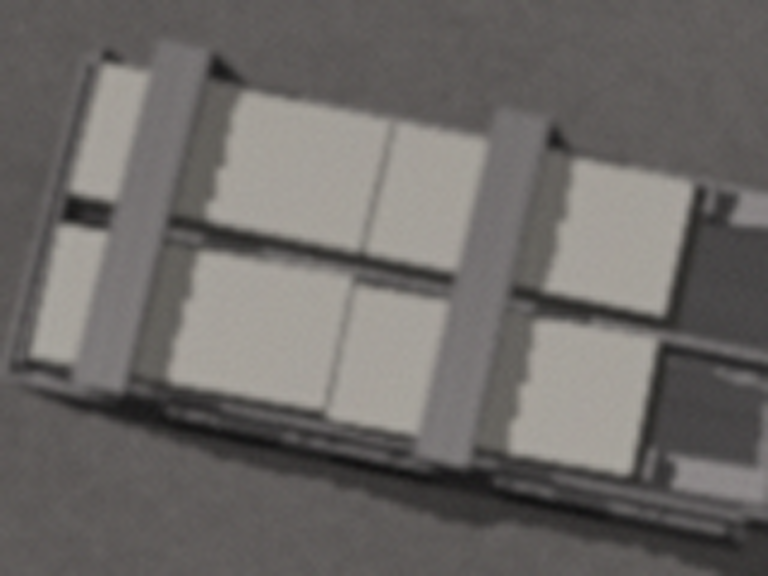

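View pics/side21.png

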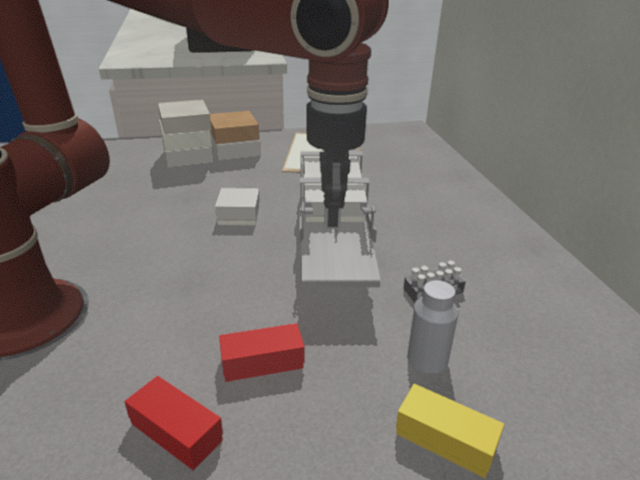

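```bash
python3 - <<'E'
from bench import order,state
print(state()['qvel'].round(4)); print(order.close_job())
E
```

```text
[ 0.0275  0.0008  0.0098  0.0001  0.0014 -0.0009]
the job is handed in; nothing more can be done
None
```

I loaded the slim white box into the empty lane of the upper tray and handed the job in at about 28 s of the 69 s allowed. The hand-in reported no verdict.

**How it went:** I gripped the box across its width near one end and set it on the loading ledge. I then slid it into the lane mouth so its own leading edge lifted the catch. After releasing it, I pushed it home with the closed fingers. The force reading while pushing was 2 to 5 N, against the 20 N limit, and I kept the fingers clear of the catch.

**Last checks:**
- **Position:** The last 0.5 mm step raised the force to 5.2 N with almost no movement, so the row was home against the back wall. In the final pictures the box's near end lines up with the full lane beside it, flat and straight.
- **Catch:** It hangs down behind the box and looks the same as the catch on the full lane.
- **Robot and bystanders:** The arm was clear of everything. The bystanders look unmoved in the final picture, though I did not measure them.

**What disagreed:**
- **Cameras:** The two differed by about 3 to 5 mm along the lane, so I relied on positions relative to the tray and on force.
- **Fingertips:** They looked about 20 mm shorter than the stated reach. I gripped 8 mm lower because of that.
- **Alignment:** On the ledge the box sat about 3 mm off the lane's centre line, so I shifted it before it entered.

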